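# Lay out stripped phone parts in assembly order

## Robot

A 6-joint arm with a two-finger parallel gripper is mounted at the origin on a cart in front of the work surface, level with it; the furniture and walls round the work are solid. World frame = base frame: x ahead of the robot, y to its left, z up, the work surface at z = 0. Lengths are in m, angles in rad, forces in N, time in s.
With the tool pointing down it reaches from about 0.375 to 0.9 m from the base axis. Payload 3.1 kg.
Tool frame: the origin (TCP) lies midway between the tips of the shut fingers; the grasp point (between the pads) lies 19 mm behind it; x points along the fingers, z is the direction in which the jaws open and shut, and the axes are right-handed (so a half turn about x gives the same grasp; the last joint's range is limited). The gripper opens to 85 mm and grips with 20 to 120 N. Pads are 22 mm wide; open, the fingers measure 114 mm over their backs; the gripper's body (76 mm by 85 mm) begins 54 mm behind the grasp point. The pads swing forward as they close: fully open they stand 13 mm farther back than shut.
Start: joints at [1.137, 0.527, 1.433, -0, 1.181, -0.178], TCP at [0.157, 0.605, 0.231] pointing down, gripper open.
Joint ranges: [-3.08, 3.08], [-0.75, 2.2], [0.22, 2.44], [-1.43, 4.57], [0, 2.65], [-2.85, 2.85]. Speed limits (rad/s): [2.79, 2.79, 3.14, 3.14, 3.14, 3.14].

## Interface

Orientations are given as a unit quaternion [x, y, z, w].
In Python, from station import telemetry, optics, manip gives the robot as it stands.
- The arm moves only by the tool step_arm, never from a script. Its argument "commands" is a list of rows, each a list of 4 numbers: the shift along the tool's x, y, z in m, then the turn about the tool's x in rad. A call has 1 to 8 rows; each row is the pose to reach, as a shift and turn from the pose measured when the call began, along the tool's axes at that moment; what a row does not reach only later rows make up. A row lasts 1/12 s, in which the tool goes at most 41.7 mm and 7.16 degrees, less where a joint would pass 70% of its speed; a pose out of reach is approached as far as the arm can. A call with a gripper value outside its range is refused whole. "jaw" is the finger opening in m, from 0 to 0.0854, set as the call begins (left out, the last holds). The fingers move at their own pace and stop on an object; "grip_force" is the grip in N (left out, the last holds). Time passes only in rows, so rows that repeat a pose let the fingers close. It gives the time, the measured TCP pose, the force and the opening at its end, in the units of the state.
- telemetry.sense(): the state, without advancing time (a new reading comes with each control period).
- optics.snapshot(name): name is "scene" or "top" or "wrist"; returns the picture (480x640x3 uint8, red, green, blue); there is no depth.
- optics.camera_params(name): a dict with "mtx" (3x3 intrinsics, pixels), "origin" and "attitude" of the camera in the world. Camera axes: x right, y down, z forward; pixel columns grow to the right and rows downward; lengths in m; the calibration is good to about 2 mm. A picture is of the moment at which its call begins: read the wrist's pose just before it. camera_params takes no time and is no camera call; for the wrist camera it gives the pose at the moment of the call.
- manip.sign_off(): hands the job in, once; it reports no verdict.
The state is a dict: "t": time; "q": joint angles; "qd": joint speeds; "tau": joint torques, N m; "tcp_pos": TCP position; "tool_rot": TCP orientation; "force": force on the tool from outside, world axes, zero at the start; "ft_torque": the same for the moment, N m; "finger_gap": opening from 0.0 (shut) to 1.0 (fully open).
Only numpy, scipy, OpenCV 4.12 (cv2) and the standard library are available. Lean on these libraries where they do the work, as an engineer would, in place of code of your own. Each camera call takes 0.05 s, during which the arm holds its last target.

## Task

The four parts of a stripped desk phone stand in the strip-down rack in the order in which they came off, starting at the brass post. Move all four to the empty assembly rack in the reverse order, so that the part farthest from the post in the strip-down rack ends up next to the post in the assembly rack and so on down the row. Put each part in the middle of its own bay, right way up and flat on the rubber pad.

Things in the scene. Friction and masses are not known exactly. Their poses are not given: they have to be found in the camera images.
- strip_rack: strip-down rack, full at the start: fixed grey board 92x342 mm, 10 mm thick, four bays in a row, each with a rubber pad (pad top 15 mm above the bench). Origin on the bench under the middle of the row; y along the row towards the brass end post (13 mm thick, top 32 mm high, at y = +176 mm), which marks the first bay. Bay centres: x = 0, y = +120 (first), +40, -40, -120 mm
- assembly_rack: assembly rack, the empty one: like the strip-down rack, same measures and axes: origin on the bench under the middle of the row, y along the row towards its brass post at y = +176 mm, bay centres at x = 0, y = +120 (first), +40, -40, -120 mm, each with a fixed black pad 40 mm (x) by 66 mm (y), pad top 15 mm above the bench
- keypad: steel keypad module with twelve keys, 78 (its x) by 62 (its y) by 18 mm high, 0.11 kg; origin at the centre of its underside, z up. Below is a black body 68x54 mm, 11 mm high; over it a steel flange 78x62 mm from 11 to 14 mm height; grasp across the 62 mm flange (along its y, which at the start lies about across the row)
- capsule: round receiver capsule, black with a light top, 40 mm diameter, 15 mm high, 0.03 kg; origin at the centre of its underside
- bracket: cradle hook bracket of bent grey sheet 2 mm thick, 0.06 kg: foot plate 30 (its x) by 60 mm (its y) lying flat, and an upright tab 30 mm wide, 31 mm high at its -y end; origin at the centre of the foot plate's underside; grasp across the 30 mm width (along its x) at the tab, about y = -22 mm; its y lies about along the row at the start (tab away from the post)
- terminal_block: grey plastic terminal block with two rows of four brass screws, 28 (its x) by 56 (its y) by 23.5 mm high, its lowest 17 mm a full block, 0.07 kg; origin at the centre of its underside; grasp across the 28 mm width (along its x); its y lies about along the row at the start
- keypad_pad: black rubber pad 40x66x5 mm fixed on the strip-down rack, on which the keypad stands at the start; origin at the centre of its underside (10 mm above the bench), y along the row; the pad stays where it is
- capsule_pad: black rubber pad 40x66x5 mm fixed on the strip-down rack, on which the capsule stands at the start; origin at the centre of its underside (10 mm above the bench), y along the row; the pad stays where it is
- bracket_pad: black rubber pad 40x66x5 mm fixed on the strip-down rack, on which the bracket stands at the start; origin at the centre of its underside (10 mm above the bench), y along the row; the pad stays where it is
- terminal_pad: black rubber pad 40x66x5 mm fixed on the strip-down rack, on which the terminal block stands at the start; origin at the centre of its underside (10 mm above the bench), y along the row; the pad stays where it is

How it is judged:
At the end, for the whole second after the job is handed in: The part from strip-down bay 1, 2, 3 or 4 (counted from the post) rests in assembly bay 4, 3, 2 or 1, each origin within 12 mm of the bay centre along and across the row and 4 mm of the pad top in height, upright within 0.12 rad; all released and at rest (((y of keypad_pad in the frame of strip_rack between 0.1 and 0.14 m and y of keypad in the frame of assembly_rack between -0.132 and -0.108 m) or (y of keypad_pad in the frame of strip_rack between 0.02 and 0.06 m and y of keypad in the frame of assembly_rack between -0.052 and -0.028 m) or (y of keypad_pad in the frame of strip_rack between -0.06 and -0.02 m and y of keypad in the frame of assembly_rack between 0.028 and 0.052 m) or (y of keypad_pad in the frame of strip_rack between -0.14 and -0.1 m and y of keypad in the frame of assembly_rack between 0.108 and 0.132 m)) and x of keypad in the frame of assembly_rack between -0.012 and 0.012 m and z of keypad in the frame of assembly_rack between 0.011 and 0.019 m and angle between each of keypad, capsule, bracket, terminal_block's own z axis and vertical below 0.12 rad and linear speed of each of keypad, capsule, bracket, terminal_block below 0.02 m/s and angular speed of each of keypad, capsule, bracket, terminal_block below 0.2 rad/s and ((y of capsule_pad in the frame of strip_rack between 0.1 and 0.14 m and y of capsule in the frame of assembly_rack between -0.132 and -0.108 m) or (y of capsule_pad in the frame of strip_rack between 0.02 and 0.06 m and y of capsule in the frame of assembly_rack between -0.052 and -0.028 m) or (y of capsule_pad in the frame of strip_rack between -0.06 and -0.02 m and y of capsule in the frame of assembly_rack between 0.028 and 0.052 m) or (y of capsule_pad in the frame of strip_rack between -0.14 and -0.1 m and y of capsule in the frame of assembly_rack between 0.108 and 0.132 m)) and x of capsule in the frame of assembly_rack between -0.012 and 0.012 m and z of capsule in the frame of assembly_rack between 0.011 and 0.019 m and ((y of bracket_pad in the frame of strip_rack between 0.1 and 0.14 m and y of bracket in the frame of assembly_rack between -0.132 and -0.108 m) or (y of bracket_pad in the frame of strip_rack between 0.02 and 0.06 m and y of bracket in the frame of assembly_rack between -0.052 and -0.028 m) or (y of bracket_pad in the frame of strip_rack between -0.06 and -0.02 m and y of bracket in the frame of assembly_rack between 0.028 and 0.052 m) or (y of bracket_pad in the frame of strip_rack between -0.14 and -0.1 m and y of bracket in the frame of assembly_rack between 0.108 and 0.132 m)) and x of bracket in the frame of assembly_rack between -0.012 and 0.012 m and z of bracket in the frame of assembly_rack between 0.011 and 0.019 m and ((y of terminal_pad in the frame of strip_rack between 0.1 and 0.14 m and y of terminal_block in the frame of assembly_rack between -0.132 and -0.108 m) or (y of terminal_pad in the frame of strip_rack between 0.02 and 0.06 m and y of terminal_block in the frame of assembly_rack between -0.052 and -0.028 m) or (y of terminal_pad in the frame of strip_rack between -0.06 and -0.02 m and y of terminal_block in the frame of assembly_rack between 0.028 and 0.052 m) or (y of terminal_pad in the frame of strip_rack between -0.14 and -0.1 m and y of terminal_block in the frame of assembly_rack between 0.108 and 0.132 m)) and x of terminal_block in the frame of assembly_rack between -0.012 and 0.012 m and z of terminal_block in the frame of assembly_rack between 0.011 and 0.019 m); the robot touches nothing.
It also fails if it takes over 99 s, if anything falls off the work surface, if the arm or the gripper's body presses on something with over 40 N, if the wrist force passes 120 N, or if a joint passes its speed limit or range.

## Working session

There is one attempt and no reset: what is moved stays moved. The work goes in short steps, Python scripts to look and compute and a tool call to move; the robot and the scene stay as the last step left them, time stands still between calls to the robot, and variables do not carry over. Pictures are saved under pics/ and viewed, and the job is handed in when it is done.

Besides the shell and the picture viewer there is one more tool, called by a JSON object that holds its "op" and its "data", one argument or row to a line. step_arm: Moves the arm, as the interface text tells. Its arguments: {"type":"object","properties":{"commands":{"type":"array","items":{"type":"array","items":{"type":"number"}}},"jaw":{"type":"number"},"grip_force":{"type":"number"}},"required":["commands"]}

```bash
mkdir -p pics; ls; python3 - <<'E'
from station import telemetry, optics
import cv2,json
s=telemetry.sense();print(s)
for n in("scene","top"):
    im=optics.snapshot(n);cv2.imwrite(f"pics/{n}0.png",im[:,:,::-1]);print(n,optics.camera_params(n))
print(optics.camera_params("wrist"))
E
```

```text
pics
{'t': 0.0, 'q': array([ 1.13746638e+00,  5.28440451e-01,  1.43391390e+00, -4.99447942e-06,
        1.18141778e+00, -1.78522355e-01]), 'qd': array([-0.00127039, -0.00182915, -0.00035523, -0.0008566 , -0.00131335,
       -0.00108394]), 'tau': array([-7.67579222e-04, -4.42354381e+01, -1.78023434e+01, -3.81906411e-04,
        8.49553559e-03, -1.32274437e-05]), 'tcp_pos': array([0.15721326, 0.60415316, 0.23034574]), 'tool_rot': array([-0.43277504,  0.56015944,  0.43206121,  0.5587936 ]), 'force': array([-0.83984139, -0.05242797, -0.37531627]), 'ft_torque': array([ 0.02411158, -0.00814438, -0.02176947]), 'finger_gap': 1.0000785392659015}
scene {'mtx': array([[563.84641112,   0.        , 318.96211388],
       [  0.        , 563.84641112, 238.97924949],
       [  0.        ,   0.        ,   1.        ]]), 'origin': array([-0.2266456 , -0.54964005,  0.55577155]), 'attitude': array([ 0.78860122, -0.36953363,  0.19544037, -0.45095019])}
top {'mtx': array([[551.84775256,   0.        , 317.36513886],
       [  0.        , 551.84775256, 252.15189384],
       [  0.        ,   0.        ,   1.        ]]), 'origin': array([0.296794  , 0.02298754, 1.28844526]), 'attitude': array([-0.70214202,  0.70930081, -0.03611444,  0.05083988])}
{'mtx': array([[372.60496007,   0.        , 318.69885687],
       [  0.        , 372.60496007, 243.48478174],
       [  0.        ,   0.        ,   1.        ]]), 'origin': array([0.08650475, 0.62424905, 0.37319074]), 'attitude': array([0.78326566, 0.60474847, 0.08652304, 0.11527345])}
```

View pics/top0.png

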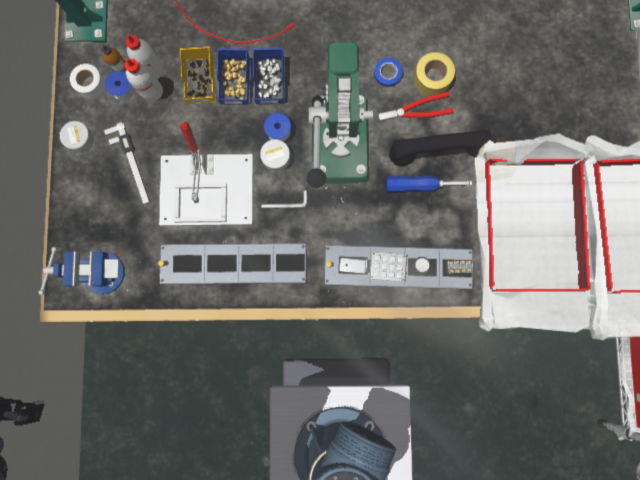

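View pics/scene0.png

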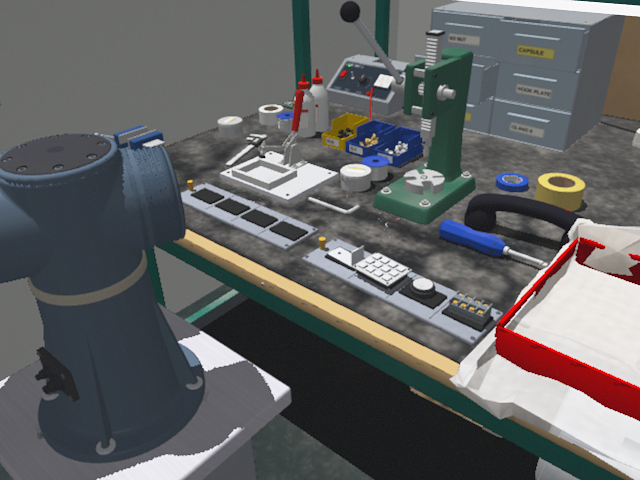

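```bash
cat > h.py <<'E'
import numpy as np, cv2
from scipy.spatial.transform import Rotation as R
from station import telemetry, optics
def snap(n,f=None):
    p=optics.camera_params(n); im=optics.snapshot(n)[:,:,::-1].copy()
    if f: cv2.imwrite(f"pics/{f}.png",im)
    return im,p
def ray(p,uv,z):
    d=np.linalg.inv(p["mtx"])@np.array([uv[0],uv[1],1.]); d=R.from_quat(p["attitude"]).apply(d)
    o=p["origin"]; return o+d*(z-o[2])/d[2]
def proj(p,X):
    c=R.from_quat(p["attitude"]).inv().apply(np.array(X)-p["origin"]); v=p["mtx"]@c; return v[:2]/v[2]
E
python3 - <<'E'
from h import *
np.set_printoptions(precision=4,suppress=True)
p=optics.camera_params("top")
for X in [(0,0,0),(0.157,0.605,0.231),(.4,.3,0)]: print(X,proj(p,X))
s=telemetry.sense();print(R.from_quat(s["tool_rot"]).as_matrix())
# rack corners/posts
for n,uv in dict(asm_post=(161,264),strip_post=(328,264),asmL=(160,245),asmR=(305,243),asmBL=(161,284),asmBR=(305,283),sTL=(325,246),sTR=(471,249),sBL=(325,285),sBR=(472,290)).items():
    print(n,ray(p,uv,.032 if 'post' in n else .010))
im,pw=snap("wrist","wrist0");print(pw)
im=cv2.imread("pics/top0.png")[225:305,140:490];cv2.imwrite("pics/top0c.png",cv2.resize(im,None,fx=2.25,fy=2.25,interpolation=cv2.INTER_CUBIC))
E
```

```text
(0, 0, 0) [341.0043 453.1855]
(0.157, 0.605, 0.231) [ 22.3578 397.5579]
(0.4, 0.3, 0) [210.8555 277.1463]
[[-0.0008 -0.9677  0.252 ]
 [-0.0018  0.252   0.9677]
 [-1.      0.0003 -0.0019]]
asm_post [0.429  0.4089 0.032 ]
strip_post [0.4248 0.0244 0.032 ]
asmL [0.4763 0.4192 0.01  ]
asmR [0.477  0.0777 0.01  ]
asmBL [0.3844 0.4144 0.01  ]
asmBR [0.3833 0.0783 0.01  ]
sTL [0.4693 0.031  0.01  ]
sTR [ 0.4583 -0.308   0.01  ]
sBL [0.3782 0.0319 0.01  ]
sBR [ 0.3632 -0.3062  0.01  ]
{'mtx': array([[372.605 ,   0.    , 318.6989],
       [  0.    , 372.605 , 243.4848],
       [  0.    ,   0.    ,   1.    ]]), 'origin': array([0.0865, 0.6242, 0.3732]), 'attitude': array([0.7833, 0.6047, 0.0865, 0.1153])}
```

View pics/top0c.png

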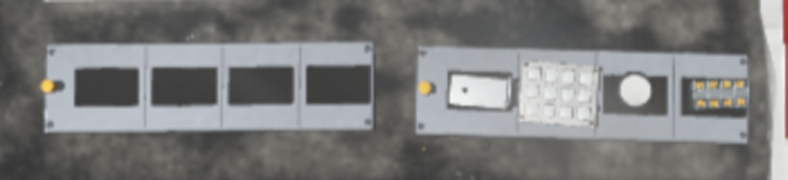

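View pics/wrist0.png

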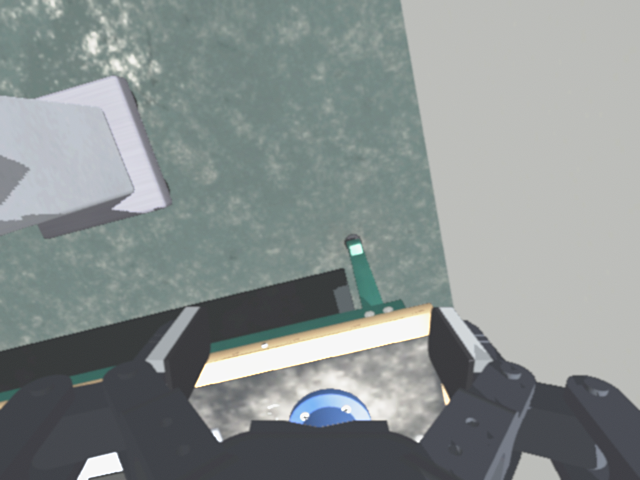

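```bash
python3 - <<'E'
from h import *
np.set_printoptions(precision=4,suppress=True)
im=cv2.imread("pics/top0.png");p=optics.camera_params("top")
def tri(uv1,p1,uv2,p2):
    a=p1["origin"];d=ray(p1,uv1,0)-a;b=p2["origin"];e=ray(p2,uv2,-5)-b;e=-e if (ray(p2,uv2,-5)-b)@R.from_quat(p2["attitude"]).apply([0,0,1])<0 else e
    t,s=np.linalg.lstsq(np.c_[d,-e],b-a,rcond=None)[0];return a+t*d,b+s*e
print("ball",tri((316,178),p,(350,12),optics.camera_params("scene")))
# assembly pads
g=cv2.cvtColor(im,cv2.COLOR_BGR2GRAY)
m=(g<75).astype(np.uint8);m[:250]=0;m[278:]=0
for x0,x1 in((168,206),(203,240),(238,274),(272,308)):
    mm=np.zeros_like(m);mm[:,x0:x1]=m[:,x0:x1]
    cs,_=cv2.findContours(mm,cv2.RETR_EXTERNAL,cv2.CHAIN_APPROX_NONE)
    c=max(cs,key=cv2.contourArea);r=cv2.minAreaRect(c);M=cv2.moments(c);print("apad",r,ray(p,(M['m10']/M['m00'],M['m01']/M['m00']),.015))
hsv=cv2.cvtColor(im,cv2.COLOR_BGR2HSV)
mk=cv2.inRange(hsv,(10,120,120),(35,255,255))
n,l,st,ce=cv2.connectedComponentsWithStats(mk)
for i in range(1,n):
    if 240<ce[i][1]<285 and st[i][4]>3 and 140<ce[i][0]<480: print(ce[i],st[i][4],ray(p,ce[i],.03))
# board mask strip
b=((g>110)).astype(np.uint8)
for x0,x1 in((150,315),(318,478)):
    mm=np.zeros_like(b);mm[238:296,x0:x1]=b[238:296,x0:x1]
    cs,_=cv2.findContours(mm,cv2.RETR_EXTERNAL,cv2.CHAIN_APPROX_NONE)
    c=max(cs,key=cv2.contourArea);r=cv2.minAreaRect(c);bx=cv2.boxPoints(r);print("board",r);print(np.array([ray(p,q,.01) for q in bx]),ray(p,r[0],.01))
E
```

```text
ball (array([0.5305, 0.0422, 0.3986]), array([0.5321, 0.0403, 0.399 ]))
apad ((187.0, 263.5), (15.0, 26.0), 90.0) [0.432 0.353 0.015]
apad ((221.5, 263.0), (14.0, 27.0), 90.0) [0.4316 0.2725 0.015 ]
apad ((255.50140380859375, 262.5262451171875), (14.34856128692627, 27.645946502685547), 86.98721313476562) [0.4316 0.1927 0.015 ]
apad ((290.0, 262.5), (15.0, 26.0), 90.0) [0.4315 0.1132 0.015 ]
[160.7273 262.8182] 22 [0.4319 0.4102 0.03  ]
[328.5 263.5] 16 [0.4261 0.0233 0.03  ]
[457.   270.25] 4 [ 0.4074 -0.269   0.03  ]
board ((231.0, 264.0), (52.0, 148.0), 90.0)
[[0.493  0.4267 0.01  ]
 [0.4888 0.0777 0.01  ]
 [0.3671 0.0784 0.01  ]
 [0.3705 0.4234 0.01  ]] [0.4295 0.251  0.01  ]
board ((396.1185302734375, 269.28814697265625), (160.1118621826172, 51.44933319091797), 4.205357074737549)
[[ 0.369   0.0566  0.01  ]
 [ 0.489   0.0468  0.01  ]
 [ 0.457  -0.3237  0.01  ]
 [ 0.3384 -0.3099  0.01  ]] [ 0.4129 -0.1333  0.01  ]
```

{"op": "step_arm", "data": {
  "commands": [
    [-0.02, -0.32, -0.23, 1.316],
    [-0.02, -0.32, -0.23, 1.316],
    [-0.02, -0.32, -0.23, 1.316],
    [-0.02, -0.32, -0.23, 1.316],
    [-0.02, -0.32, -0.23, 1.316],
    [-0.02, -0.32, -0.23, 1.316],
    [-0.02, -0.32, -0.23, 1.316],
    [-0.02, -0.32, -0.23, 1.316]
  ],
  "jaw": 0.085
}}

```text
t: 0.82
tcp_pos: [0.3706, 0.3466, 0.2478]
tool_rot: [-0.11, 0.699, 0.109, 0.698]
force: [0.8, 0.6, -0.6]
finger_gap: 0.995
```

```bash
cat >> h.py <<'E'
np.set_printoptions(precision=4,suppress=True)
def goto(pos,yaw):
    "row to world pos with jaw axis at yaw from world x"
    s=telemetry.sense();T=R.from_quat(s["tool_rot"]).as_matrix()
    d=T.T@(np.array(pos)-s["tcp_pos"]); cur=np.arctan2(T[1,2],T[0,2])
    t=-(yaw-cur); t=(t+np.pi)%(2*np.pi)-np.pi
    print("row",d,"turn",round(t,4),"dist",np.linalg.norm(d),"cur",s["tcp_pos"],"yaw",round(cur,4),"F",s["force"],"gap",s["finger_gap"],"t",s["t"],"tilt",T[:,0])
E
python3 -c "
from h import *
goto((.41,.05,.25),0)"
```

```text
row [-0.0018 -0.2945 -0.053 ] turn 0.31 dist 0.2992433006701431 cur [0.3706 0.3466 0.2478] yaw 0.31 F [ 0.8065  0.6191 -0.5749] gap 0.9952155212269553 t 0.8167 tilt [-0.0006 -0.0014 -1.    ]
```

{"op": "step_arm", "data": {
  "commands": [
    [-0.002, -0.2945, -0.053, 0.31],
    [-0.002, -0.2945, -0.053, 0.31],
    [-0.002, -0.2945, -0.053, 0.31],
    [-0.002, -0.2945, -0.053, 0.31],
    [-0.002, -0.2945, -0.053, 0.31],
    [-0.002, -0.2945, -0.053, 0.31],
    [-0.002, -0.2945, -0.053, 0.31],
    [-0.002, -0.2945, -0.053, 0.31]
  ]
}}

```text
t: 1.48
tcp_pos: [0.4113, 0.045, 0.2504]
tool_rot: [0.001, 0.707, -0.003, 0.707]
force: [-0.6, -0.1, 0.3]
finger_gap: 0.995
```

```bash
python3 -c "
from h import *
im,p=snap('wrist','w1');print(p)
goto((.41,-.10,.25),-.037)"
```

```text
{'mtx': array([[372.605 ,   0.    , 318.6989],
       [  0.    , 372.605 , 243.4848],
       [  0.    ,   0.    ,   1.    ]]), 'origin': array([0.4112, 0.1198, 0.3929]), 'attitude': array([ 0.9891, -0.0035, -0.0005,  0.1474])}
row [ 0.0008 -0.1458 -0.0003] turn 0.031 dist 0.14584982782782466 cur [0.4112 0.0458 0.2504] yaw -0.006 F [ 0.7503 -0.805  -0.7924] gap 0.9981746125952887 t 1.5333 tilt [ 0.0006 -0.0031 -1.    ]
```

View pics/w1.png

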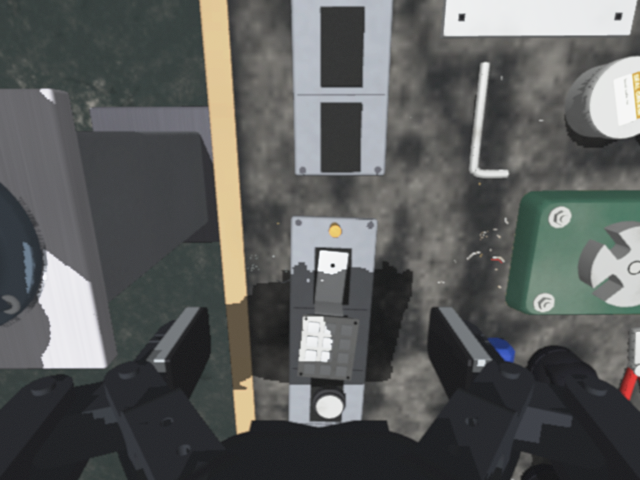

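{"op": "step_arm", "data": {
  "commands": [
    [0.0, -0.246, 0.0, 0.031],
    [0.0, -0.246, 0.0, 0.031],
    [0.0, -0.246, 0.0, 0.031],
    [0.0, -0.246, 0.0, 0.031],
    [0.0, -0.246, 0.0, 0.031],
    [0.0, -0.246, 0.0, 0.031],
    [0.0, -0.246, 0.0, 0.031]
  ]
}}

```text
t: 2.12
tcp_pos: [0.4118, -0.207, 0.2516]
tool_rot: [0.012, 0.705, -0.018, 0.709]
force: [-0.2, 0.2, -0.7]
finger_gap: 0.996
```

```bash
python3 -c "
from h import *
im,p=snap('wrist','w2');print(p)
import pickle;pickle.dump(p,open('p2.pkl','wb'))
goto((.41,-.20,.25),-.037)"
```

```text
{'mtx': array([[372.605 ,   0.    , 318.6989],
       [  0.    , 372.605 , 243.4848],
       [  0.    ,   0.    ,   1.    ]]), 'origin': array([ 0.4139, -0.1316,  0.3937]), 'attitude': array([ 0.9885, -0.0219, -0.0015,  0.1498])}
row [ 0.0011  0.0032 -0.0008] turn -0.0048 dist 0.0034388577292960147 cur [ 0.4107 -0.2032  0.2511] yaw -0.0418 F [-0.7828  0.4173 -0.8621] gap 0.9927616273582579 t 2.1667 tilt [ 0.002  -0.0042 -1.    ]
```

View pics/w2.png

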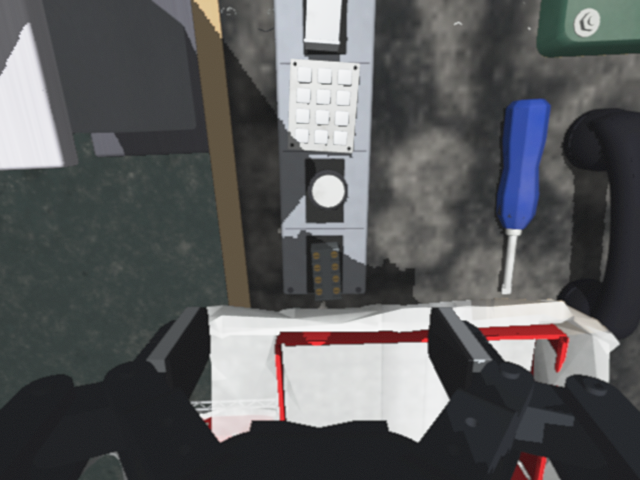

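```bash
python3 -c "
import cv2
im=cv2.imread('pics/w2.png')[0:306,270:380]
a=cv2.resize(im[:165],None,fx=4.5,fy=4.5,interpolation=cv2.INTER_CUBIC)[:600];b=cv2.convertScaleAbs(cv2.resize(im[150:306],None,fx=3.6,fy=3.6,interpolation=cv2.INTER_CUBIC),alpha=1.6)
cv2.imwrite('pics/w2a.png',a);cv2.imwrite('pics/w2b.png',b)"
```

```text
(no output)
```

View pics/w2a.png

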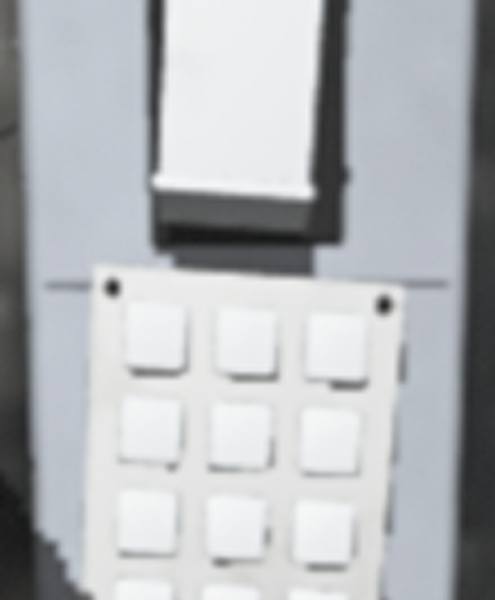

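View pics/w2b.png

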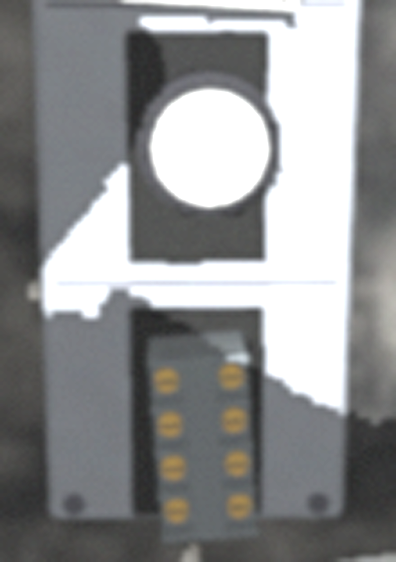

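```bash
python3 - <<'E'
from h import *
import pickle
p=pickle.load(open('p2.pkl','rb'))
b=lambda u,v:(270+u/3.6,150+v/3.6); a=lambda u,v:(270+u/4.5,v/4.5)
P=np.array([ray(p,b(*q),.036) for q in((167,381),(232,377),(177,511),(239,507))])
d=(P[0]+P[1]-P[2]-P[3]);print("term",P.mean(0),"yaw",np.arctan2(-d[0],d[1]));print(P)
Q=np.array([ray(p,b(*q),.032) for q in((148,343),(244,336),(162,543),(257,537))]);print(Q,Q.mean(0))
print("caps",ray(p,b(211,148),.03))
print("strip end corners",[ray(p,b(*q),.01) for q in((51,517),(343,513))])
print("pads bay3",[ray(p,b(*q),.015) for q in((130,30),(266,32),(130,262),(264,258))])
print("pad bay4 top",[ray(p,b(*q),.015) for q in((132,312),(263,307))])
print("keypad top edge",[ray(p,a(*q),.029) for q in((93,265),(405,288))])
print("tab top",[ray(p,a(*q),.046) for q in((155,182),(315,192))])
im=cv2.imread('pics/w2.png')[50:165,270:380];cv2.imwrite('pics/w2k.png',cv2.resize(im,None,fx=5,fy=5,interpolation=cv2.INTER_CUBIC))
E
```

```text
term [ 0.417  -0.2753  0.036 ] yaw 0.02323996676258909
[[ 0.4074 -0.2554  0.036 ]
 [ 0.4257 -0.2551  0.036 ]
 [ 0.4085 -0.2955  0.036 ]
 [ 0.4265 -0.2951  0.036 ]]
[[ 0.4025 -0.2452  0.032 ]
 [ 0.4296 -0.2444  0.032 ]
 [ 0.4035 -0.3075  0.032 ]
 [ 0.4317 -0.3068  0.032 ]] [ 0.4168 -0.276   0.032 ]
caps [ 0.4223 -0.1911  0.03  ]
strip end corners [array([ 0.3687, -0.3077,  0.01  ]), array([ 0.4598, -0.3105,  0.01  ])]
pads bay3 [array([ 0.4015, -0.1599,  0.015 ]), array([ 0.439 , -0.1621,  0.015 ]), array([ 0.3979, -0.2257,  0.015 ]), array([ 0.4369, -0.2262,  0.015 ])]
pad bay4 top [array([ 0.3977, -0.2408,  0.015 ]), array([ 0.4362, -0.241 ,  0.015 ])]
keypad top edge [array([ 0.3929, -0.072 ,  0.029 ]), array([ 0.4544, -0.0788,  0.029 ])]
tab top [array([ 0.4063, -0.0613,  0.046 ]), array([ 0.4359, -0.0643,  0.046 ])]
```

View pics/w2k.png

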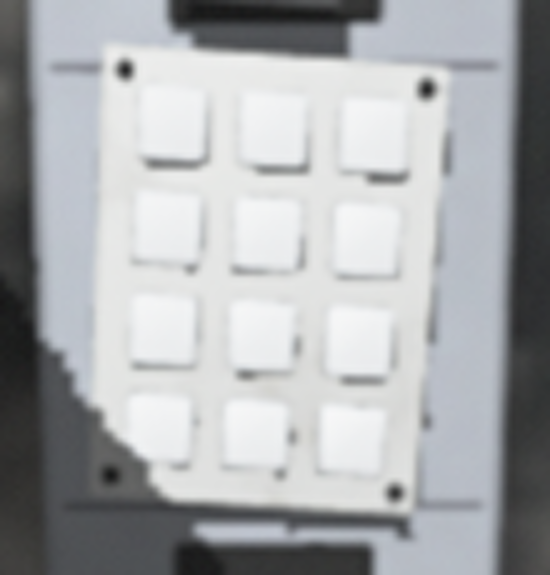

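```bash
python3 - <<'E'
from h import *
import pickle
p=pickle.load(open('p2.pkl','rb'))
P=np.array([ray(p,(270+u/5,50+v/5),.029) for u,v in((125,68),(427,89),(111,474),(395,492))]);d=(P[0]+P[1]-P[2]-P[3]);e=P[1]+P[3]-P[0]-P[2]
print("keypad",P.mean(0),np.arctan2(-d[0],d[1]),np.arctan2(e[1],e[0]));print(P)
goto((.417,-.2755,.10),.02);goto((.417,-.2755,.019),.02)
E
```

```text
keypad [ 0.4198 -0.1137  0.029 ] -0.10100526042803289 -0.10597703696766995
[[ 0.3965 -0.076   0.029 ]
 [ 0.4502 -0.0817  0.029 ]
 [ 0.3895 -0.1457  0.029 ]
 [ 0.4431 -0.1514  0.029 ]]
row [ 0.1514 -0.0714  0.009 ] turn -0.0618 dist 0.16763174928727417 cur [ 0.4107 -0.2032  0.2511] yaw -0.0418 F [-0.7828  0.4173 -0.8621] gap 0.9927616273582579 t 2.1667 tilt [ 0.002  -0.0042 -1.    ]
row [ 0.2324 -0.071   0.0088] turn -0.0618 dist 0.24318638397661327 cur [ 0.4107 -0.2032  0.2511] yaw -0.0418 F [-0.7828  0.4173 -0.8621] gap 0.9927616273582579 t 2.1667 tilt [ 0.002  -0.0042 -1.    ]
```

{"op": "step_arm", "data": {
  "commands": [
    [0.151, -0.0714, 0.009, -0.062],
    [0.151, -0.0714, 0.009, -0.062],
    [0.151, -0.0714, 0.009, -0.062],
    [0.151, -0.0714, 0.009, -0.062],
    [0.151, -0.0714, 0.009, -0.062],
    [0.151, -0.0714, 0.009, -0.062],
    [0.151, -0.0714, 0.009, -0.062]
  ],
  "jaw": 0.06
}}

```text
t: 2.75
tcp_pos: [0.4173, -0.2737, 0.101]
tool_rot: [-0.009, 0.707, 0.007, 0.708]
force: [0.1, 1.4, -0.4]
finger_gap: 0.698
```

```bash
python3 -c "
from h import *
im,p=snap('wrist','w3');print(p)
goto((.417,-.2755,.02),.02)"
```

```text
{'mtx': array([[372.605 ,   0.    , 318.6989],
       [  0.    , 372.605 , 243.4848],
       [  0.    ,   0.    ,   1.    ]]), 'origin': array([ 0.4152, -0.199 ,  0.2435]), 'attitude': array([0.9891, 0.0099, 0.0015, 0.147 ])}
row [ 0.0821 -0.0009 -0.0011] turn 0.0019 dist 0.08213104296358988 cur [ 0.4177 -0.2742  0.1021] yaw 0.0219 F [-0.0836 -0.0437  0.8896] gap 0.7033257943412642 t 2.8 tilt [ 0.0034 -0.0051 -1.    ]
```

View pics/w3.png

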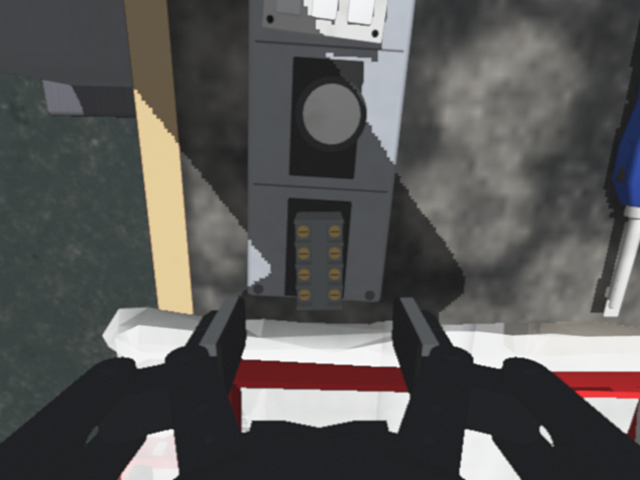

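```bash
python3 - <<'E'
from h import *
p=optics.camera_params("wrist")
P=np.array([ray(p,q,.036) for q in((303,231.5),(335,231),(304,295),(335,294))]);print(P,P.mean(0))
print(ray(p,(333,113),.03))
E
```

```text
[[ 0.4078 -0.2559  0.036 ]
 [ 0.4264 -0.2553  0.036 ]
 [ 0.4088 -0.2961  0.036 ]
 [ 0.4277 -0.2951  0.036 ]] [ 0.4177 -0.2756  0.036 ]
[ 0.4234 -0.1905  0.03  ]
```

{"op": "step_arm", "data": {
  "commands": [
    [0.035, -0.001, 0.0, 0.0],
    [0.065, -0.001, 0.0, 0.0],
    [0.082, -0.001, 0.0, 0.0],
    [0.082, -0.001, 0.0, 0.0],
    [0.082, -0.001, 0.0, 0.0]
  ]
}}

```text
t: 3.22
tcp_pos: [0.4189, -0.2752, 0.0222]
tool_rot: [-0.011, 0.705, 0.006, 0.709]
force: [-0.5, -0.5, -0.1]
finger_gap: 0.704
```

{"op": "step_arm", "data": {
  "commands": [
    [0, 0, 0, 0],
    [0, 0, 0, 0],
    [0, 0, 0, 0],
    [0, 0, 0, 0],
    [0, 0, 0, 0],
    [0, 0, 0, 0]
  ],
  "jaw": 0.01,
  "grip_force": 40
}}

```text
t: 3.72
tcp_pos: [0.4199, -0.2758, 0.0246]
tool_rot: [-0.012, 0.704, 0.005, 0.71]
force: [0.7, 1.0, 9.9]
finger_gap: 0.313
```

```bash
python3 -c "
from h import *
goto((.417,-.2755,.12),.0)"
```

```text
row [-0.0955 -0.0005 -0.0022] turn 0.0231 dist 0.09549475892998449 cur [ 0.4199 -0.2758  0.0246] yaw 0.0231 F [0.7258 1.0008 9.9487] gap 0.31336155446611835 t 3.7167 tilt [ 0.008  -0.0094 -0.9999]
```

{"op": "step_arm", "data": {
  "commands": [
    [-0.03, 0, 0, 0],
    [-0.07, 0, 0, 0.01],
    [-0.095, 0.02, -0.003, 0.023],
    [-0.095, 0.06, -0.006, 0.023],
    [-0.095, 0.1, -0.01, 0.023],
    [-0.095, 0.14, -0.01, 0.023],
    [-0.095, 0.18, -0.01, 0.023],
    [-0.095, 0.22, -0.01, 0.023]
  ]
}}

```text
t: 4.38
tcp_pos: [0.4039, -0.0538, 0.1184]
tool_rot: [-0.003, 0.703, -0.004, 0.711]
force: [0.5, -0.3, -0.3]
finger_gap: 0.313
```

```bash
python3 -c "
from h import *
goto((.415,.23,.12),.0)"
```

```text
row [-0.0043  0.2838  0.0107] turn -0.0013 dist 0.2840542514297388 cur [ 0.4039 -0.0538  0.1184] yaw -0.0013 F [ 0.4979 -0.3416 -0.3477] gap 0.313052668675027 t 4.3833 tilt [ 0.0102 -0.0102 -0.9999]
```

{"op": "step_arm", "data": {
  "commands": [
    [0, 0.284, 0.011, 0],
    [0, 0.284, 0.011, 0],
    [0, 0.284, 0.011, 0],
    [0, 0.284, 0.011, 0],
    [0, 0.284, 0.011, 0],
    [0, 0.284, 0.011, 0],
    [0, 0.284, 0.011, 0]
  ]
}}

```text
t: 4.97
tcp_pos: [0.4151, 0.233, 0.1167]
tool_rot: [-0.003, 0.703, -0.003, 0.711]
force: [1.7, -0.3, -0.6]
finger_gap: 0.313
```

```bash
python3 -c "
from h import *
goto((.432,.353,.12),.0);goto((.432,.353,.06),.0)
im,p=snap('wrist','w4');print(p)
import pickle;pickle.dump(p,open('p4.pkl','wb'))"
```

```text
row [-0.0042  0.12    0.0169] turn -0.0001 dist 0.12122722697546016 cur [0.4151 0.233  0.1167] yaw -0.0001 F [ 1.7171 -0.2519 -0.5984] gap 0.3127252895516102 t 4.9667 tilt [ 0.0123 -0.0094 -0.9999]
row [0.0558 0.1205 0.0161] turn -0.0001 dist 0.1338003696654621 cur [0.4151 0.233  0.1167] yaw -0.0001 F [ 1.7171 -0.2519 -0.5984] gap 0.3127252895516102 t 4.9667 tilt [ 0.0123 -0.0094 -0.9999]
{'mtx': array([[372.605 ,   0.    , 318.6989],
       [  0.    , 372.605 , 243.4848],
       [  0.    ,   0.    ,   1.    ]]), 'origin': array([0.4131, 0.3086, 0.2588]), 'attitude': array([ 0.9887, -0.0017,  0.0053,  0.1501])}
```

View pics/w4.png

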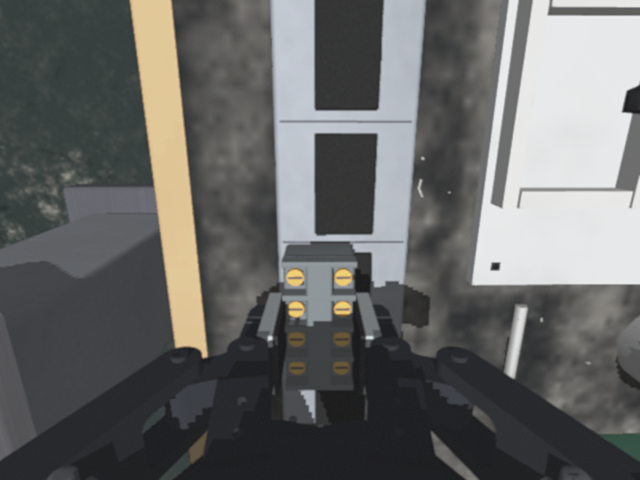

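```bash
python3 - <<'E'
from h import *
import pickle
p=pickle.load(open('p4.pkl','rb'))
im=cv2.imread('pics/w4.png');g=cv2.cvtColor(im,cv2.COLOR_BGR2GRAY)
m=(g<80).astype(np.uint8);m[:, :300]=0;m[:,390:]=0;m[238:]=0
cs,_=cv2.findContours(m,cv2.RETR_EXTERNAL,cv2.CHAIN_APPROX_NONE)
for c in cs:
    if cv2.contourArea(c)>800:
        b=cv2.boundingRect(c);r=cv2.minAreaRect(c);Q=np.array([ray(p,q,.015) for q in cv2.boxPoints(r)]);print(b,r);print(Q,Q.mean(0))
# terminal in grip: screws row y relative tcp  
T=np.array([ray(p,q,.1167+.0115) for q in((295,277),(343,277),(297,368),(341,367))]);print(T.mean(0))
E
```

```text
(315, 134, 62, 101) ((344.8699951171875, 183.96121215820312), (60.102012634277344, 101.32842254638672), 1.3639274835586548)
[[0.4122 0.2397 0.015 ]
 [0.4141 0.3056 0.015 ]
 [0.4519 0.3047 0.015 ]
 [0.4532 0.2384 0.015 ]] [0.4329 0.2721 0.015 ]
(315, 0, 68, 110) ((348.5, 54.5), (109.0, 67.0), 90.0)
[[0.4138 0.378  0.015 ]
 [0.452  0.3781 0.015 ]
 [0.4549 0.3195 0.015 ]
 [0.4136 0.3196 0.015 ]] [0.4336 0.3488 0.015 ]
[0.4146 0.2348 0.1282]
```

{"op": "step_arm", "data": {
  "commands": [
    [0.0, 0.04, 0.006, 0],
    [0.0, 0.08, 0.012, 0],
    [0.02, 0.12, 0.0168, 0],
    [0.056, 0.12, 0.0168, 0],
    [0.056, 0.12, 0.0168, 0],
    [0.056, 0.12, 0.0168, 0]
  ]
}}

```text
t: 5.52
tcp_pos: [0.4316, 0.357, 0.0587]
tool_rot: [-0.005, 0.703, -0.002, 0.711]
force: [0.5, -0.5, 0.1]
finger_gap: 0.309
```

```bash
python3 -c "
from h import *
goto((.4325,.352,.0255),.0)
"
```

```text
row [ 0.0333 -0.0048  0.0005] turn 0.0043 dist 0.03360346438248791 cur [0.4316 0.357  0.0587] yaw 0.0043 F [ 0.4559 -0.4564  0.0979] gap 0.30947317487947135 t 5.5167 tilt [ 0.0106 -0.0086 -0.9999]
```

{"op": "step_arm", "data": {
  "commands": [
    [0.015, -0.0048, 0.0005, 0],
    [0.026, -0.0048, 0.0005, 0],
    [0.033, -0.0048, 0.0005, 0],
    [0.033, -0.0048, 0.0005, 0]
  ]
}}

```text
t: 5.85
tcp_pos: [0.4325, 0.351, 0.0263]
tool_rot: [-0.004, 0.703, -0.002, 0.711]
force: [-0.3, 0.4, -0.6]
finger_gap: 0.312
```

```bash
python3 -c "
from h import *
goto((.4325,.352,.0255),.0)
"
```

```text
row [ 0.0008  0.001  -0.    ] turn 0.0027 dist 0.0012883805074910984 cur [0.4325 0.351  0.0263] yaw 0.0027 F [-0.3137  0.3559 -0.5567] gap 0.31240475694574643 t 5.85 tilt [ 0.0106 -0.0087 -0.9999]
```

{"op": "step_arm", "data": {
  "commands": [
    [0.0015, 0.0005, 0, 0],
    [0.0015, 0.0005, 0, 0],
    [0.0015, 0.0005, 0, 0]
  ]
}}

```text
t: 6.1
tcp_pos: [0.4332, 0.3517, 0.0258]
tool_rot: [-0.004, 0.703, -0.002, 0.711]
force: [-0.3, 0.6, -1.3]
finger_gap: 0.314
```

{"op": "step_arm", "data": {
  "commands": [
    [0, 0, 0, 0],
    [0, 0, 0, 0],
    [0, 0, 0, 0],
    [0, 0, 0, 0],
    [-0.02, 0, 0, 0],
    [-0.05, 0, 0, 0],
    [-0.09, 0, 0, 0],
    [-0.13, 0, 0, 0]
  ],
  "jaw": 0.06
}}

```text
t: 6.77
tcp_pos: [0.4306, 0.3522, 0.1563]
tool_rot: [-0.004, 0.704, -0.002, 0.71]
force: [1.1, 0.8, -0.2]
finger_gap: 0.702
```

```bash
python3 -c "
from h import *
goto((.415,.05,.15),.0)
im,p=snap('wrist','w5')
import pickle;pickle.dump(p,open('p5.pkl','wb'))"
```

```text
row [ 0.009  -0.3021 -0.0164] turn 0.0024 dist 0.30265381158540416 cur [0.4306 0.3522 0.1563] yaw 0.0024 F [ 1.0677  0.7905 -0.2186] gap 0.7022619256544038 t 6.7667 tilt [ 0.0093 -0.0093 -0.9999]
```

View pics/w5.png

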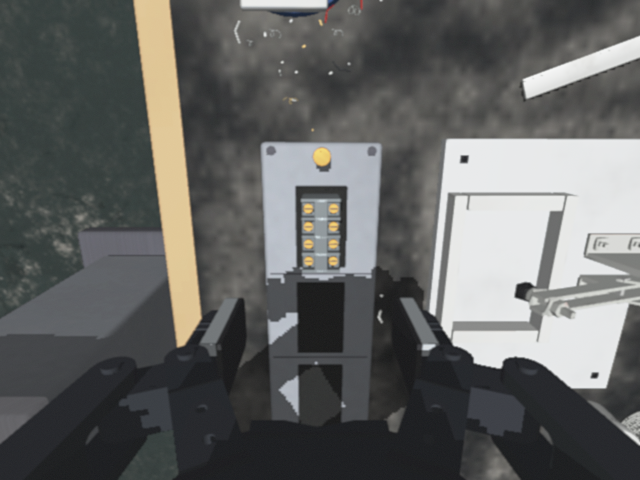

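```bash
python3 - <<'E'
from h import *
import pickle
p=pickle.load(open('p5.pkl','rb'))
print(np.mean([ray(p,q,.036) for q in((308,209),(334,209),(308,262),(334,262))],0))
print([ray(p,q,.015) for q in((296,186),(347,186))],ray(p,(322,157),.03))
goto((.415,.05,.15),.0)
E
```

```text
[0.4327 0.3519 0.036 ]
[array([0.4139, 0.3855, 0.015 ]), array([0.4527, 0.3854, 0.015 ])] [0.4333 0.4081 0.03  ]
row [ 0.0146 -0.305  -0.0214] turn 0.0029 dist 0.30607542370080215 cur [0.4351 0.3551 0.1646] yaw 0.0029 F [1.2427 0.4352 3.9992] gap 0.7059931519370314 t 6.8167 tilt [ 0.0236 -0.0016 -0.9997]
```

{"op": "step_arm", "data": {
  "commands": [
    [0.01, -0.04, -0.003, 0],
    [0.015, -0.305, -0.021, 0],
    [0.015, -0.305, -0.021, 0],
    [0.015, -0.305, -0.021, 0],
    [0.015, -0.305, -0.021, 0],
    [0.015, -0.305, -0.021, 0],
    [0.015, -0.305, -0.021, 0],
    [0.015, -0.305, -0.021, 0]
  ],
  "jaw": 0.065
}}

```text
t: 7.48
tcp_pos: [0.4151, 0.0463, 0.1496]
tool_rot: [-0.001, 0.699, -0.001, 0.715]
force: [-0.8, 1.1, 0.1]
finger_gap: 0.76
```

```bash
python3 -c "
from h import *
goto((.422,-.191,.11),.0)
"
```

```text
row [ 0.0404 -0.2372  0.0061] turn -0.0005 dist 0.24064589187317753 cur [0.4151 0.0463 0.1496] yaw -0.0005 F [-0.8437  1.0698  0.0616] gap 0.7597277417658674 t 7.4833 tilt [ 0.0238 -0.0027 -0.9997]
```

{"op": "step_arm", "data": {
  "commands": [
    [0.01, -0.04, 0.001, 0],
    [0.0404, -0.237, 0.006, 0],
    [0.0404, -0.237, 0.006, 0],
    [0.0404, -0.237, 0.006, 0],
    [0.0404, -0.237, 0.006, 0],
    [0.0404, -0.237, 0.006, 0],
    [0.0404, -0.237, 0.006, 0],
    [0.0404, -0.237, 0.006, 0]
  ]
}}

```text
t: 8.15
tcp_pos: [0.4221, -0.193, 0.1096]
tool_rot: [0.001, 0.699, -0.003, 0.716]
force: [-0.1, 1.3, -0.1]
finger_gap: 0.763
```

```bash
python3 -c "
from h import *
im,p=snap('wrist','w6');print(p)
import pickle;pickle.dump(p,open('p6.pkl','wb'))
goto((.422,-.191,.022),.0)
"
```

```text
{'mtx': array([[372.605 ,   0.    , 318.6989],
       [  0.    , 372.605 , 243.4848],
       [  0.    ,   0.    ,   1.    ]]), 'origin': array([ 0.4187, -0.1183,  0.2521]), 'attitude': array([ 0.9891, -0.0047,  0.0109,  0.147 ])}
row [ 0.0876  0.0002 -0.0014] turn -0.0025 dist 0.08764994251572054 cur [ 0.4214 -0.191   0.1096] yaw -0.0025 F [-0.834   0.3168  0.1116] gap 0.7609750282679294 t 8.2 tilt [ 0.0228 -0.0017 -0.9997]
```

View pics/w6.png

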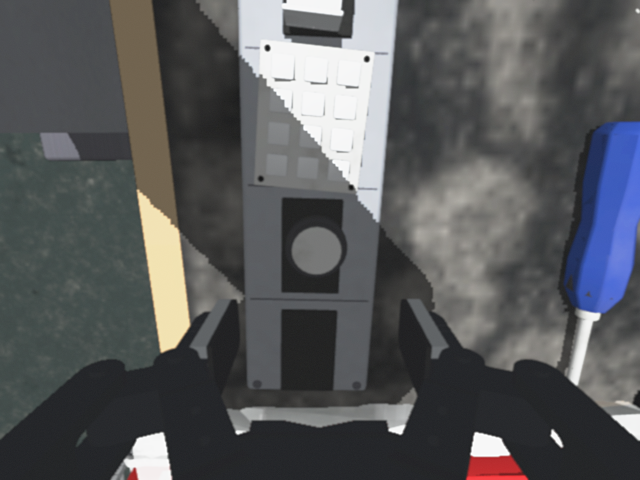

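```bash
python3 - <<'E'
from h import *
import pickle
p=pickle.load(open('p6.pkl','rb'))
print("caps",ray(p,(317,250),.03))
P=np.array([ray(p,q,.029) for q in((267,47.5),(367,59),(261,179),(352,187))]);print(P,P.mean(0))
print("pad4",[ray(p,q,.015) for q in((282,310),(337,310),(283,390),(335,390))])
E
```

```text
caps [ 0.4222 -0.1901  0.03  ]
[[ 0.3962 -0.0756  0.029 ]
 [ 0.4503 -0.0813  0.029 ]
 [ 0.3894 -0.1458  0.029 ]
 [ 0.4435 -0.151   0.029 ]] [ 0.4199 -0.1134  0.029 ]
pad4 [array([ 0.3976, -0.2388,  0.015 ]), array([ 0.4362, -0.2395,  0.015 ]), array([ 0.396 , -0.3054,  0.015 ]), array([ 0.4353, -0.3064,  0.015 ])]
```

{"op": "step_arm", "data": {
  "commands": [
    [0.03, 0.0005, -0.001, 0],
    [0.06, 0.0005, -0.001, 0],
    [0.08, 0.0005, -0.001, 0],
    [0.0885, 0.0005, -0.001, 0],
    [0.0885, 0.0005, -0.001, 0],
    [0.0885, 0.0005, -0.001, 0]
  ]
}}

```text
t: 8.7
tcp_pos: [0.4223, -0.1894, 0.0214]
tool_rot: [-0.0, 0.699, -0.001, 0.715]
force: [-0.4, -0.1, 0.7]
finger_gap: 0.764
```

{"op": "step_arm", "data": {
  "commands": [
    [0, 0, 0, 0],
    [0, 0, 0, 0],
    [0, 0, 0, 0],
    [0, 0, 0, 0],
    [0, 0, 0, 0],
    [0, 0, 0, 0]
  ],
  "jaw": 0.02,
  "grip_force": 30
}}

```text
t: 9.2
tcp_pos: [0.4228, -0.1894, 0.0229]
tool_rot: [-0.0, 0.699, -0.001, 0.716]
force: [0.7, 2.1, 5.5]
finger_gap: 0.442
```

```bash
python3 -c "
from h import *
goto((.41,-.19,.11),.0)
im,p=snap('wrist','w7')
"
```

```text
row [-0.0874 -0.0008 -0.0107] turn -0.0007 dist 0.08801677660685643 cur [ 0.4228 -0.1894  0.0229] yaw -0.0007 F [0.688  2.0841 5.5225] gap 0.44216200158485236 t 9.2 tilt [ 0.0239 -0.0021 -0.9997]
```

View pics/w7.png

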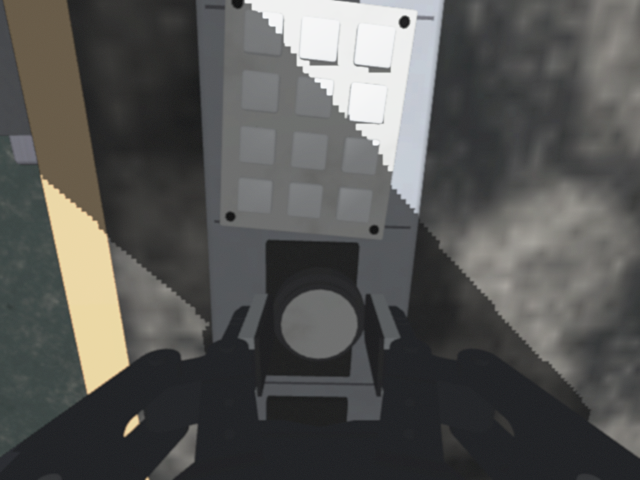

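{"op": "step_arm", "data": {
  "commands": [
    [-0.02, 0, 0, 0],
    [-0.05, 0, 0, 0],
    [-0.08, 0.02, -0.003, 0],
    [-0.08, 0.06, -0.006, 0],
    [-0.08, 0.1, -0.01, 0],
    [-0.08, 0.135, -0.01, 0],
    [-0.08, 0.16, -0.01, 0],
    [-0.08, 0.16, -0.01, 0]
  ]
}}

```text
t: 9.92
tcp_pos: [0.409, -0.0252, 0.1033]
tool_rot: [-0.002, 0.699, 0.001, 0.715]
force: [0.4, -0.2, -0.2]
finger_gap: 0.444
```

```bash
python3 -c "
from h import *
goto((.415,.2,.1),.0)
"
```

```text
row [0.0032 0.2251 0.0069] turn 0.0042 dist 0.22525606609942397 cur [ 0.409  -0.0252  0.1033] yaw 0.0042 F [ 0.359  -0.1705 -0.1817] gap 0.4438570780283527 t 9.9167 tilt [ 0.0224 -0.0009 -0.9997]
```

{"op": "step_arm", "data": {
  "commands": [
    [0, 0.04, 0.001, 0.004],
    [0.003, 0.225, 0.007, 0.004],
    [0.003, 0.225, 0.007, 0.004],
    [0.003, 0.225, 0.007, 0.004],
    [0.003, 0.225, 0.007, 0.004],
    [0.003, 0.225, 0.007, 0.004],
    [0.003, 0.225, 0.007, 0.004],
    [0.003, 0.225, 0.007, 0.004]
  ]
}}

```text
t: 10.58
tcp_pos: [0.4155, 0.2006, 0.1008]
tool_rot: [-0.001, 0.699, 0.001, 0.716]
force: [0.4, -0.7, -0.0]
finger_gap: 0.441
```

```bash
python3 -c "
from h import *
goto((.433,.2720,.026),.0)
im,p=snap('wrist','w8')
"
```

```text
row [0.0751 0.0714 0.0159] turn 0.0032 dist 0.10488537512667344 cur [0.4155 0.2006 0.1008] yaw 0.0032 F [ 0.4441 -0.7094 -0.0466] gap 0.4409735431824595 t 10.5833 tilt [ 0.0242 -0.0007 -0.9997]
```

View pics/w8.png

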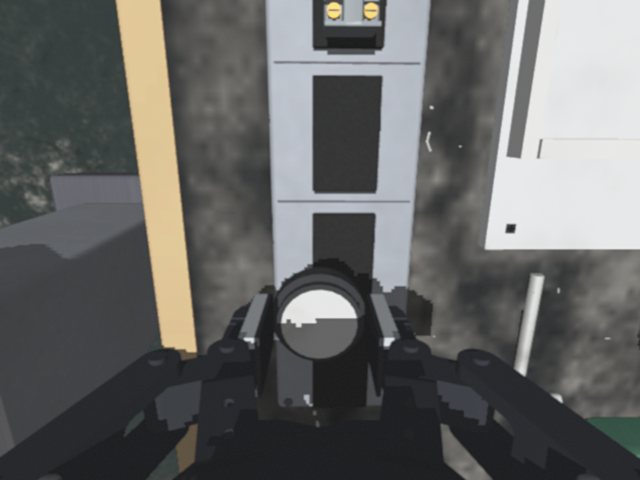

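{"op": "step_arm", "data": {
  "commands": [
    [0.0, 0.035, 0.008, 0],
    [0.01, 0.071, 0.016, 0],
    [0.04, 0.071, 0.016, 0],
    [0.065, 0.071, 0.016, 0],
    [0.0745, 0.071, 0.016, 0],
    [0.0745, 0.071, 0.016, 0],
    [0.0745, 0.071, 0.016, 0],
    [0.0745, 0.071, 0.016, 0]
  ]
}}

```text
t: 11.3
tcp_pos: [0.4337, 0.2697, 0.0274]
tool_rot: [-0.0, 0.698, -0.0, 0.716]
force: [-0.3, -1.3, 0.6]
finger_gap: 0.442
```

```bash
python3 -c "
from h import *
goto((.433,.2720,.0232),.0)
"
```

```text
row [ 0.0042  0.0023 -0.0008] turn -0.0006 dist 0.004875443013023853 cur [0.4337 0.2697 0.0274] yaw -0.0006 F [-0.2675 -1.2636  0.6139] gap 0.4419872375742627 t 11.3 tilt [ 0.0244 -0.0007 -0.9997]
```

{"op": "step_arm", "data": {
  "commands": [
    [0.003, 0.0023, -0.001, 0],
    [0.0045, 0.0023, -0.001, 0],
    [0.0045, 0.0023, -0.001, 0]
  ]
}}

```text
t: 11.55
tcp_pos: [0.4332, 0.272, 0.0236]
tool_rot: [0.0, 0.698, -0.0, 0.716]
force: [0.5, -0.9, -0.3]
finger_gap: 0.446
```

{"op": "step_arm", "data": {
  "commands": [
    [0, 0, 0, 0],
    [0, 0, 0, 0],
    [0, 0, 0, 0],
    [0, 0, 0, 0],
    [-0.02, 0, 0, 0],
    [-0.05, 0, 0, 0],
    [-0.08, 0, 0, 0],
    [-0.08, 0, 0, 0]
  ],
  "jaw": 0.065
}}

```text
t: 12.22
tcp_pos: [0.4338, 0.2733, 0.1079]
tool_rot: [0.001, 0.695, 0.001, 0.719]
force: [0.0, -0.4, -0.2]
finger_gap: 0.761
```

```bash
python3 -c "
from h import *
goto((.41,.0,.13),-.10)
im,p=snap('wrist','w9')
import pickle;pickle.dump(p,open('p9.pkl','wb'))
"
```

```text
row [-0.0237 -0.2733 -0.023 ] turn 0.0996 dist 0.27524636317498213 cur [0.4338 0.2733 0.1079] yaw -0.0004 F [ 0.0252 -0.3689 -0.1648] gap 0.7608904641203164 t 12.2167 tilt [ 0.0341  0.0029 -0.9994]
```

View pics/w9.png

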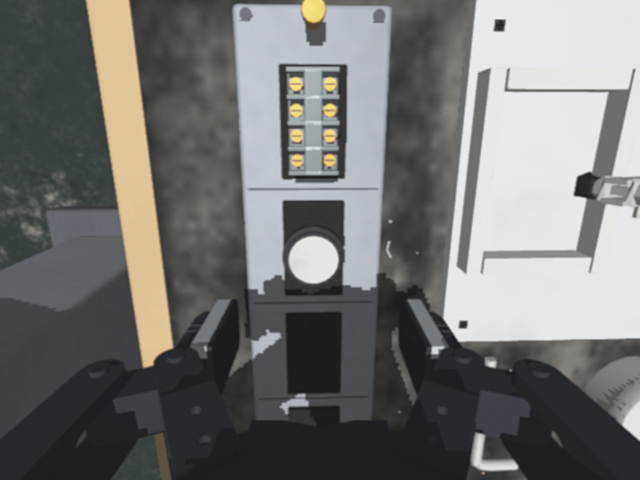

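```bash
python3 - <<'E'
from h import *
import pickle
p=pickle.load(open('p9.pkl','rb'))
print("caps",ray(p,(314,259.5),.03))
print("pad3",[ray(p,q,.015) for q in((287,313),(341,313),(287,392),(340,392))],[ray(p,q,.015) for q in((283,201),(344,201))])
goto((.41,.0,.13),-.10)
E
```

```text
caps [0.4329 0.271  0.03  ]
pad3 [array([0.4141, 0.2267, 0.015 ]), array([0.4518, 0.226 , 0.015 ]), array([0.4124, 0.1615, 0.015 ]), array([0.4521, 0.1604, 0.015 ])] [array([0.4136, 0.3055, 0.015 ]), array([0.4526, 0.3052, 0.015 ])]
row [-0.0251 -0.2729 -0.022 ] turn 0.0995 dist 0.2749212935534441 cur [0.4329 0.2729 0.1061] yaw -0.0005 F [-0.3313 -0.3373 -0.1673] gap 0.7647617559220105 t 12.2667 tilt [ 0.0317  0.002  -0.9995]
```

{"op": "step_arm", "data": {
  "commands": [
    [-0.02, -0.04, -0.003, 0],
    [-0.025, -0.273, -0.022, 0.1],
    [-0.025, -0.273, -0.022, 0.1],
    [-0.025, -0.273, -0.022, 0.1],
    [-0.025, -0.273, -0.022, 0.1],
    [-0.025, -0.273, -0.022, 0.1],
    [-0.025, -0.273, -0.022, 0.1],
    [-0.025, -0.273, -0.022, 0.1]
  ],
  "jaw": 0.085
}}

```text
t: 12.93
tcp_pos: [0.4104, -0.0046, 0.1293]
tool_rot: [0.039, 0.695, -0.037, 0.717]
force: [-0.7, 0.2, -0.3]
finger_gap: 0.99
```

```bash
python3 -c "
from h import *
goto((.42,-.1136,.09),-.104)
"
```

```text
row [ 0.0395 -0.1075  0.02  ] turn -0.0031 dist 0.11628283290249003 cur [ 0.4104 -0.0046  0.1293] yaw -0.1071 F [-0.7204  0.2348 -0.261 ] gap 0.9903661316854101 t 12.9333 tilt [ 0.0318  0.0009 -0.9995]
```

{"op": "step_arm", "data": {
  "commands": [
    [0.01, -0.03, 0.006, 0],
    [0.025, -0.07, 0.013, 0],
    [0.0395, -0.1075, 0.02, 0],
    [0.0395, -0.1075, 0.02, 0],
    [0.0395, -0.1075, 0.02, 0],
    [0.0395, -0.1075, 0.02, 0]
  ]
}}

```text
t: 13.43
tcp_pos: [0.4188, -0.1125, 0.0893]
tool_rot: [0.04, 0.696, -0.036, 0.716]
force: [-0.3, 0.3, 0.3]
finger_gap: 0.998
```

```bash
python3 -c "
from h import *
im,p=snap('wrist','w10')
import pickle;pickle.dump(p,open('p10.pkl','wb'))
goto((.42,-.1136,.008),-.104)
"
```

```text
row [ 0.0816 -0.002  -0.0011] turn -0.0022 dist 0.0816439143765994 cur [ 0.4189 -0.1119  0.0896] yaw -0.1062 F [0.1007 0.8799 0.7557] gap 0.9911381310796453 t 13.4833 tilt [ 0.0294  0.0025 -0.9996]
```

View pics/w10.png

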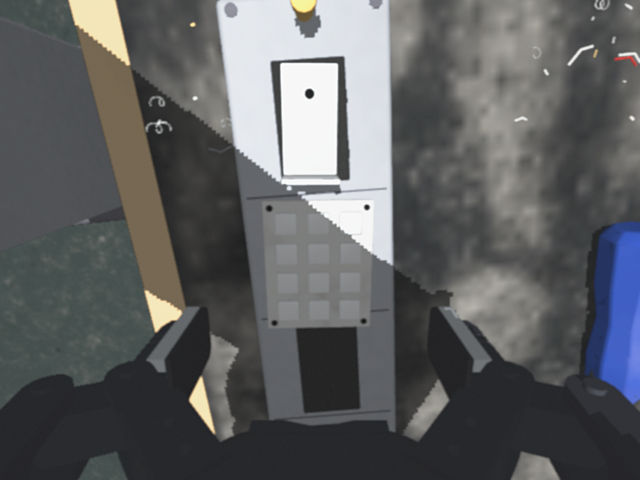

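```bash
python3 - <<'E'
from h import *
import pickle
p=pickle.load(open('p10.pkl','rb'))
P=np.array([ray(p,q,.029) for q in((269,207.5),(367,206.5),(274,323),(363,321))]);print(P.mean(0),P)
print("foot far",[ray(p,q,.017) for q in((280.5,62.5),(338,62.5))],"tab top",[ray(p,q,.046) for q in((282,178),(340,178))],[ray(p,q,.046) for q in((282,184),(340,184))])
im=cv2.imread('pics/w10.png')[45:205,255:360];cv2.imwrite('pics/w10b.png',cv2.resize(im,None,fx=3.7,fy=3.7,interpolation=cv2.INTER_CUBIC))
E
```

```text
[ 0.4195 -0.1134  0.029 ] [[ 0.3963 -0.0754  0.029 ]
 [ 0.4502 -0.0811  0.029 ]
 [ 0.3889 -0.1459  0.029 ]
 [ 0.4426 -0.1512  0.029 ]]
foot far [array([ 0.412 , -0.0017,  0.017 ]), array([ 0.4422, -0.0049,  0.017 ])] tab top [array([ 0.407 , -0.0585,  0.046 ]), array([ 0.4355, -0.0617,  0.046 ])] [array([ 0.4066, -0.0614,  0.046 ]), array([ 0.4352, -0.0646,  0.046 ])]
```

View pics/w10b.png

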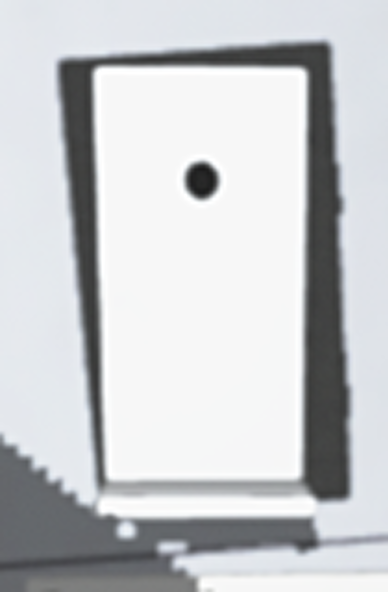

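{"op": "step_arm", "data": {
  "commands": [
    [0.03, -0.002, -0.001, 0],
    [0.055, -0.002, -0.001, 0],
    [0.072, -0.002, -0.001, 0],
    [0.08, -0.002, -0.001, 0],
    [0.08, -0.002, -0.001, 0],
    [0.08, -0.002, -0.001, 0]
  ]
}}

```text
t: 13.98
tcp_pos: [0.4198, -0.1124, 0.0099]
tool_rot: [0.038, 0.696, -0.035, 0.716]
force: [0.6, 0.9, -0.4]
finger_gap: 0.991
```

{"op": "step_arm", "data": {
  "commands": [
    [0, 0, 0, 0],
    [0, 0, 0, 0],
    [0, 0, 0, 0],
    [0, 0, 0, 0],
    [0, 0, 0, 0]
  ],
  "jaw": 0.045,
  "grip_force": 40
}}

```text
t: 14.4
tcp_pos: [0.4203, -0.1123, 0.0114]
tool_rot: [0.038, 0.695, -0.035, 0.717]
force: [1.1, 3.4, 6.7]
finger_gap: 0.708
```

```bash
python3 -c "
from h import *
goto((.41,-.11,.10),.0)
im,p=snap('wrist','w11')
"
```

```text
row [-0.0889  0.0017 -0.0078] turn -0.1041 dist 0.08920898986615784 cur [ 0.4203 -0.1123  0.0114] yaw -0.1041 F [1.0993 3.422  6.6988] gap 0.7083066455850507 t 14.4 tilt [ 0.0308  0.0021 -0.9995]
```

View pics/w11.png

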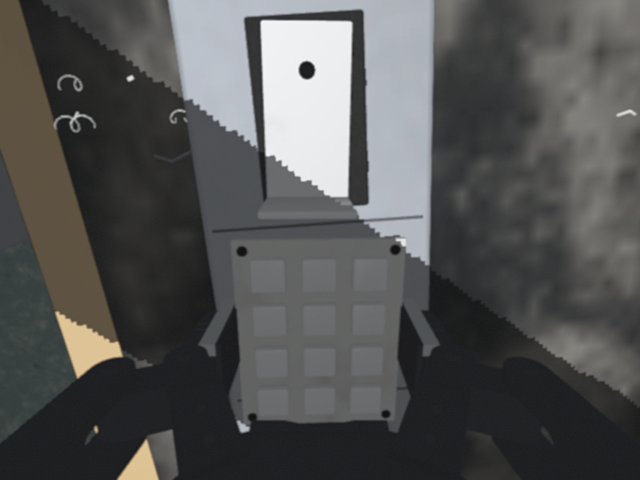

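{"op": "step_arm", "data": {
  "commands": [
    [-0.02, 0, 0, 0],
    [-0.05, 0, 0, 0],
    [-0.085, 0, -0.002, 0],
    [-0.095, 0.02, -0.005, -0.05],
    [-0.095, 0.06, -0.008, -0.104],
    [-0.095, 0.1, -0.018, -0.104],
    [-0.095, 0.11, -0.019, -0.104],
    [-0.095, 0.11, -0.019, -0.104]
  ]
}}

```text
t: 15.12
tcp_pos: [0.4082, 0.0017, 0.1073]
tool_rot: [-0.001, 0.696, 0.003, 0.718]
force: [-0.0, -1.0, -0.9]
finger_gap: 0.704
```

```bash
python3 -c "
from h import *
goto((.415,.193,.10),.0)
im,p=snap('wrist','w12')
"
```

```text
row [0.008  0.1912 0.0074] turn 0.0045 dist 0.19154365154377814 cur [0.4082 0.0017 0.1073] yaw 0.0045 F [-0.0493 -0.9816 -0.95  ] gap 0.7037063199723349 t 15.1167 tilt [ 0.0302  0.0026 -0.9995]
```

View pics/w12.png

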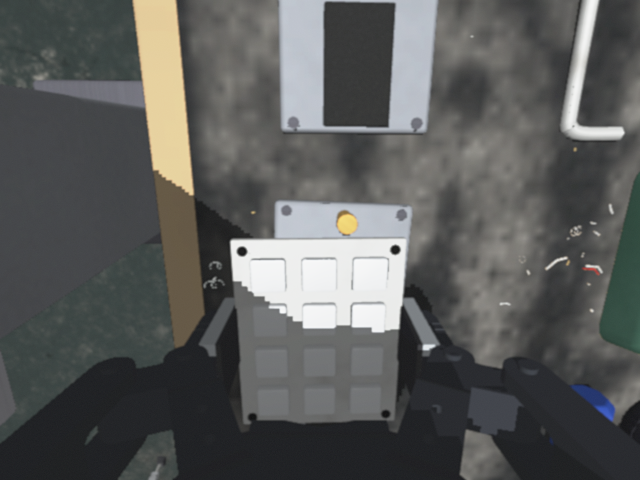

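{"op": "step_arm", "data": {
  "commands": [
    [0, 0.04, 0.001, 0],
    [0.008, 0.08, 0.003, 0.004],
    [0.008, 0.12, 0.005, 0.004],
    [0.008, 0.16, 0.006, 0.004],
    [0.008, 0.192, 0.015, 0.004],
    [0.008, 0.192, 0.024, 0.004],
    [0.008, 0.192, 0.024, 0.004],
    [0.008, 0.192, 0.024, 0.004]
  ]
}}

```text
t: 15.83
tcp_pos: [0.4341, 0.1913, 0.1004]
tool_rot: [0.001, 0.695, 0.0, 0.719]
force: [-0.4, -0.6, -0.9]
finger_gap: 0.704
```

```bash
python3 -c "
from h import *
goto((.433,.194,.018),.0)
"
```

```text
row [ 0.0824  0.0026 -0.0038] turn -0.0015 dist 0.08248459139003975 cur [0.4341 0.1913 0.1004] yaw -0.0015 F [-0.4096 -0.6254 -0.8727] gap 0.7038498672771232 t 15.8333 tilt [ 0.0329  0.0015 -0.9995]
```

{"op": "step_arm", "data": {
  "commands": [
    [0.03, 0.0026, -0.0038, 0],
    [0.055, 0.0026, -0.0038, 0],
    [0.072, 0.0026, -0.0038, 0],
    [0.082, 0.0026, -0.0038, 0],
    [0.0825, 0.0026, -0.0038, 0],
    [0.0825, 0.0026, -0.0038, 0],
    [0.0825, 0.0026, -0.0038, 0]
  ]
}}

```text
t: 16.42
tcp_pos: [0.4335, 0.1933, 0.0185]
tool_rot: [0.002, 0.695, -0.0, 0.719]
force: [-0.3, 0.6, -0.7]
finger_gap: 0.707
```

```bash
python3 -c "
from h import *
goto((.433,.194,.0118),.0)
"
```

```text
row [ 0.0067  0.0007 -0.0007] turn -0.0028 dist 0.006775482892470681 cur [0.4335 0.1933 0.0185] yaw -0.0028 F [-0.278   0.5958 -0.7398] gap 0.7071911601096229 t 16.4167 tilt [ 0.0336  0.0016 -0.9994]
```

{"op": "step_arm", "data": {
  "commands": [
    [0.003, 0.0007, -0.0007, 0],
    [0.0055, 0.0007, -0.0007, 0],
    [0.007, 0.0007, -0.0007, 0],
    [0.007, 0.0007, -0.0007, 0]
  ]
}}

```text
t: 16.75
tcp_pos: [0.4331, 0.1942, 0.0116]
tool_rot: [0.002, 0.695, -0.0, 0.719]
force: [1.1, 0.7, -0.7]
finger_gap: 0.705
```

{"op": "step_arm", "data": {
  "commands": [
    [0, 0, 0, 0],
    [0, 0, 0, 0],
    [0, 0, 0, 0],
    [0, 0, 0, 0],
    [-0.02, 0, 0, 0],
    [-0.05, 0, 0, 0],
    [-0.08, 0, 0, 0],
    [-0.08, 0, 0, 0]
  ],
  "jaw": 0.085
}}

```text
t: 17.42
tcp_pos: [0.4327, 0.1947, 0.0956]
tool_rot: [0.002, 0.692, 0.0, 0.722]
force: [0.6, -0.2, 0.4]
finger_gap: 0.993
```

```bash
python3 -c "
from h import *
goto((.4216,-.055,.11),-.107)
im,p=snap('wrist','w13')
import pickle;pickle.dump(p,open('p13.pkl','wb'))
"
```

```text
row [-0.0156 -0.2497 -0.0099] turn 0.1047 dist 0.25035765936717874 cur [0.4327 0.1947 0.0956] yaw -0.0023 F [ 0.6371 -0.1932  0.3567] gap 0.9927051401964088 t 17.4167 tilt [ 0.0422  0.0032 -0.9991]
```

View pics/w13.png

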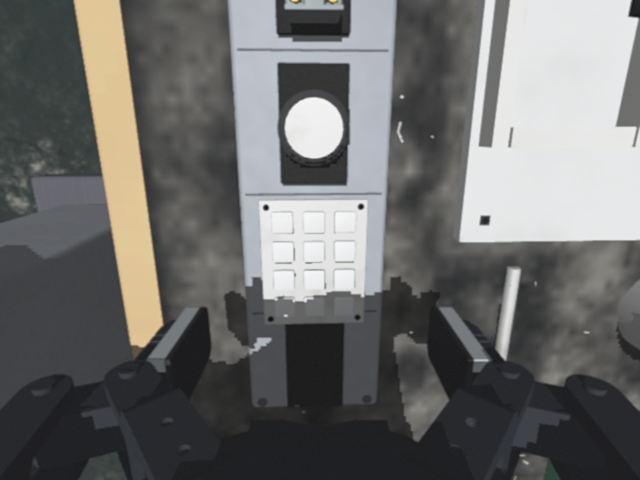

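```bash
python3 - <<'E'
from h import *
import pickle
p=pickle.load(open('p13.pkl','rb'))
P=np.array([ray(p,q,.029) for q in((266,206.5),(361,206),(271,319),(358,317))]);print(P.mean(0),P)
print("pad4",[ray(p,q,.015) for q in((287,345),(342,345),(289,405),(342,405))])
goto((.4216,-.055,.11),-.107)
E
```

```text
[0.4322 0.1931 0.029 ] [[0.4051 0.2286 0.029 ]
 [0.4593 0.2282 0.029 ]
 [0.4051 0.1578 0.029 ]
 [0.4594 0.1578 0.029 ]]
pad4 [array([0.4137, 0.1305, 0.015 ]), array([0.4512, 0.1294, 0.015 ]), array([0.4138, 0.0817, 0.015 ]), array([0.4519, 0.0803, 0.015 ])]
row [-0.0171 -0.2495 -0.0092] turn 0.1046 dist 0.25021374206608976 cur [0.4321 0.1945 0.094 ] yaw -0.0024 F [0.1873 0.2642 0.2211] gap 0.9951012969309572 t 17.4667 tilt [ 0.0402  0.0029 -0.9992]
```

{"op": "step_arm", "data": {
  "commands": [
    [-0.015, -0.04, -0.001, 0],
    [-0.017, -0.2495, -0.009, 0.105],
    [-0.017, -0.2495, -0.009, 0.105],
    [-0.017, -0.2495, -0.009, 0.105],
    [-0.017, -0.2495, -0.009, 0.105],
    [-0.017, -0.2495, -0.009, 0.105],
    [-0.017, -0.2495, -0.009, 0.105],
    [-0.017, -0.2495, -0.009, 0.105]
  ],
  "jaw": 0.06
}}

```text
t: 18.13
tcp_pos: [0.4219, -0.0577, 0.1092]
tool_rot: [0.042, 0.692, -0.038, 0.72]
force: [0.8, -0.6, -0.3]
finger_gap: 0.699
```

```bash
python3 -c "
from h import *
im,p=snap('wrist','w14')
import pickle;pickle.dump(p,open('p14.pkl','wb'))
goto((.4216,-.055,.024),-.107)
"
```

```text
row [ 0.0852  0.0001 -0.0029] turn -0.004 dist 0.08520090429144196 cur [ 0.4212 -0.0557  0.1092] yaw -0.111 F [ 0.2475 -0.0454  0.3675] gap 0.70599963341736 t 18.1833 tilt [ 0.0384  0.0038 -0.9993]
```

View pics/w14.png

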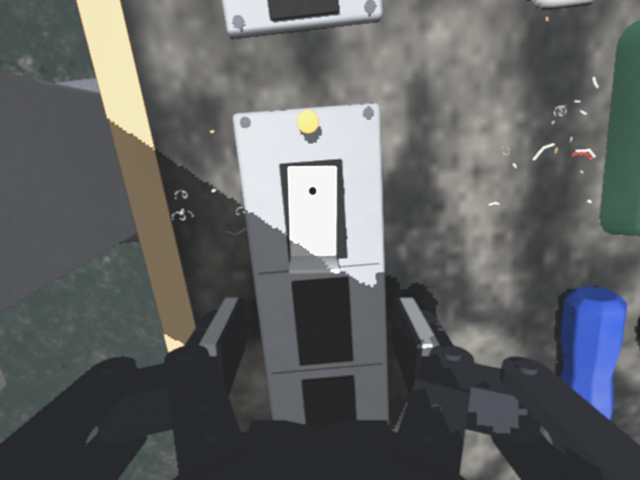

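```bash
python3 - <<'E'
from h import *
import pickle
p=pickle.load(open('p14.pkl','rb'))
print([ray(p,q,.017) for q in((288,167),(336.5,166.5))],[ray(p,q,.046) for q in((289,262),(341,262))])
im=cv2.imread('pics/w14.png')[150:285,265:365];cv2.imwrite('pics/w14b.png',cv2.resize(im,None,fx=4,fy=4,interpolation=cv2.INTER_CUBIC))
E
```

```text
[array([ 0.412 , -0.0024,  0.017 ]), array([ 0.4419, -0.0056,  0.017 ])] [array([ 0.4065, -0.0543,  0.046 ]), array([ 0.4367, -0.0582,  0.046 ])]
```

View pics/w14b.png

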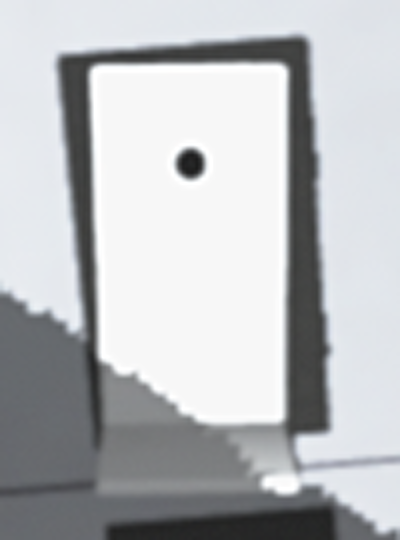

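{"op": "step_arm", "data": {
  "commands": [
    [0.03, 0.0, -0.003, 0.004],
    [0.055, 0.0, -0.003, 0.004],
    [0.075, 0.0, -0.003, 0.004],
    [0.0865, 0.0, -0.003, 0.004],
    [0.0865, 0.0, -0.003, 0.004],
    [0.0865, 0.0, -0.003, 0.004]
  ]
}}

```text
t: 18.68
tcp_pos: [0.4206, -0.053, 0.022]
tool_rot: [0.042, 0.693, -0.037, 0.718]
force: [0.4, -0.1, 0.8]
finger_gap: 0.701
```

{"op": "step_arm", "data": {
  "commands": [
    [0, 0, 0, 0],
    [0, 0, 0, 0],
    [0, 0, 0, 0],
    [0, 0, 0, 0],
    [0, 0, 0, 0],
    [0, 0, 0, 0]
  ],
  "jaw": 0.015,
  "grip_force": 40
}}

```text
t: 19.18
tcp_pos: [0.4206, -0.0527, 0.023]
tool_rot: [0.042, 0.693, -0.037, 0.719]
force: [0.0, 2.9, 7.1]
finger_gap: 0.323
```

```bash
python3 -c "
from h import *
goto((.41,-.05,.10),.0)
im,p=snap('wrist','w15')
"
```

```text
row [-0.0773  0.0022 -0.0081] turn -0.1121 dist 0.07779582946019789 cur [ 0.4206 -0.0527  0.023 ] yaw -0.1121 F [0.013  2.9463 7.1026] gap 0.3228208405394537 t 19.1833 tilt [ 0.0364  0.005  -0.9993]
```

View pics/w15.png

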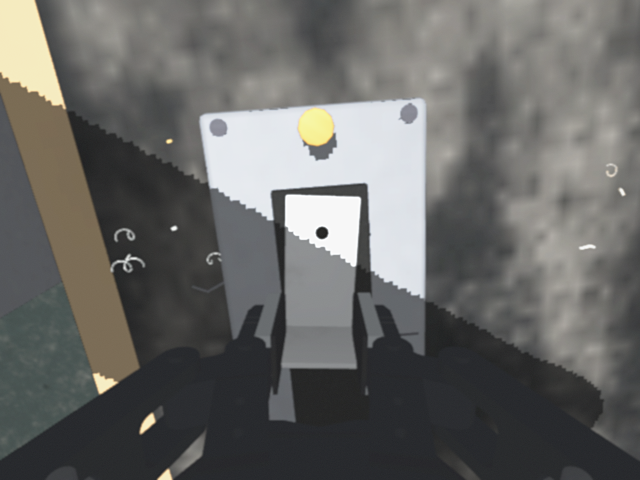

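{"op": "step_arm", "data": {
  "commands": [
    [0, 0, 0, 0],
    [0, 0, 0, 0],
    [0, 0, 0, 0],
    [0, -0.005, 0, 0],
    [0, -0.005, 0, 0],
    [0, -0.005, 0, 0],
    [0, -0.005, 0, 0]
  ],
  "jaw": 0.045
}}

```text
t: 19.82
tcp_pos: [0.42, -0.0579, 0.0228]
tool_rot: [0.042, 0.693, -0.037, 0.719]
force: [0.5, 0.8, -0.2]
finger_gap: 0.523
```

```bash
python3 -c "
from h import *
goto((.4213,-.0575,.022),-.112)
"
```

```text
row [0.0009 0.0005 0.0012] turn -0.0006 dist 0.0016158641076459265 cur [ 0.42   -0.0579  0.0228] yaw -0.1126 F [ 0.4697  0.8245 -0.2003] gap 0.5232733818616115 t 19.8167 tilt [ 0.0362  0.0051 -0.9993]
```

{"op": "step_arm", "data": {
  "commands": [
    [0.001, 0, 0.001, 0],
    [0.001, 0, 0.001, 0],
    [0.001, 0, 0.001, 0],
    [0.001, 0, 0.001, 0],
    [0.001, 0, 0.001, 0],
    [0.001, 0, 0.001, 0]
  ],
  "jaw": 0.015,
  "grip_force": 45
}}

```text
t: 20.32
tcp_pos: [0.421, -0.0581, 0.022]
tool_rot: [0.042, 0.693, -0.037, 0.719]
force: [-0.3, -1.0, 5.2]
finger_gap: 0.329
```

```bash
python3 -c "
from h import *
goto((.41,-.05,.10),.0)
im,p=snap('wrist','w16')
import pickle;pickle.dump(p,open('p16.pkl','wb'))
"
```

```text
row [-0.0783  0.0075 -0.0091] turn -0.1124 dist 0.07918677246143524 cur [ 0.421  -0.0581  0.022 ] yaw -0.1124 F [-0.2696 -0.9595  5.2067] gap 0.3286081252298244 t 20.3167 tilt [ 0.0364  0.005  -0.9993]
```

View pics/w16.png

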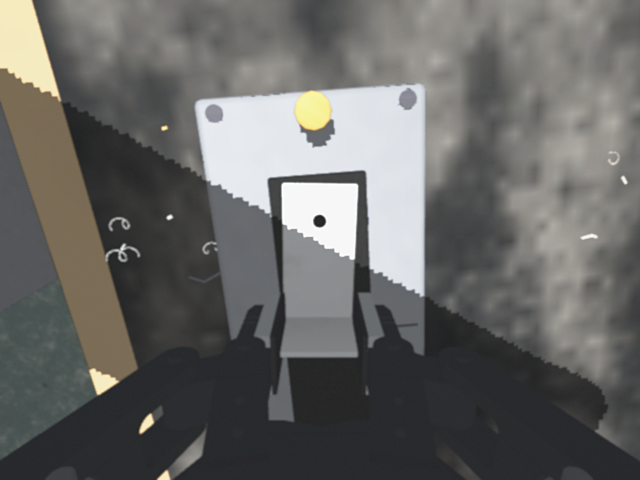

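{"op": "step_arm", "data": {
  "commands": [
    [-0.01, 0, 0, 0],
    [-0.025, 0, 0, 0],
    [-0.05, 0, 0, 0],
    [-0.075, 0.005, 0, -0.05],
    [-0.078, 0.04, -0.008, -0.112],
    [-0.078, 0.075, -0.012, -0.112],
    [-0.078, 0.075, -0.012, -0.112],
    [-0.078, 0.075, -0.012, -0.112]
  ]
}}

```text
t: 21.03
tcp_pos: [0.414, 0.0192, 0.1001]
tool_rot: [0.001, 0.694, 0.003, 0.72]
force: [-0.6, 0.4, -0.5]
finger_gap: 0.333
```

```bash
python3 -c "
from h import *
p=optics.camera_params('wrist')
import pickle
q=pickle.load(open('p16.pkl','rb'));print([ray(q,u,.017) for u in((281,184),(357.5,183.5))])
goto((.433,.089,.095),.0)
im,p=snap('wrist','w17')
"
```

```text
[array([ 0.4118, -0.0023,  0.017 ]), array([ 0.442 , -0.0057,  0.017 ])]
row [0.0062 0.0697 0.0191] turn 0.0037 dist 0.07249349387659958 cur [0.414  0.0192 0.1001] yaw 0.0037 F [-0.5697  0.429  -0.548 ] gap 0.33264982498922624 t 21.0333 tilt [ 0.0358  0.0054 -0.9993]
```

View pics/w17.png

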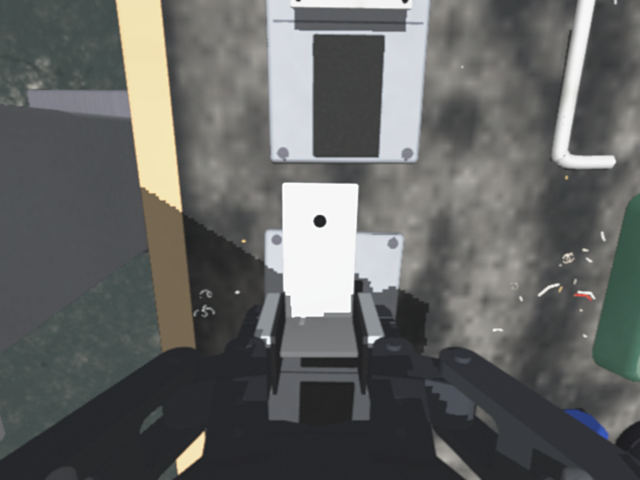

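```bash
python3 -c "
from h import *
p=optics.camera_params('wrist')
print(np.array([ray(p,u,.015) for u in((313.5,35),(383,36),(314.5,156),(379.5,157))]))
goto((.4328,.089,.04),.0)
"
```

```text
[[0.4141 0.1434 0.015 ]
 [0.4525 0.1432 0.015 ]
 [0.4145 0.0788 0.015 ]
 [0.4536 0.0781 0.015 ]]
row [0.061  0.0706 0.0161] turn 0.0018 dist 0.09467117818823322 cur [0.4146 0.0181 0.1   ] yaw 0.0018 F [ 0.0725 -0.5458 -0.0784] gap 0.3275457575094197 t 21.0833 tilt [ 0.0364  0.005  -0.9993]
```

{"op": "step_arm", "data": {
  "commands": [
    [0, 0.035, 0.008, 0.002],
    [0.0, 0.069, 0.0165, 0.002],
    [0.02, 0.0695, 0.0165, 0.002],
    [0.045, 0.0695, 0.0165, 0.002],
    [0.061, 0.0695, 0.0165, 0.002],
    [0.061, 0.0695, 0.0165, 0.002],
    [0.061, 0.0695, 0.0165, 0.002],
    [0.061, 0.0695, 0.0165, 0.002]
  ]
}}

```text
t: 21.75
tcp_pos: [0.4336, 0.0871, 0.0402]
tool_rot: [0.002, 0.694, 0.001, 0.72]
force: [0.5, -0.8, -1.1]
finger_gap: 0.336
```

```bash
python3 -c "
from h import *
goto((.4330,.088,.0225),.0)
im,p=snap('wrist','w18')
"
```

```text
row [ 0.0177  0.0008 -0.0013] turn -0.0018 dist 0.017741788235579845 cur [0.4336 0.0871 0.0402] yaw -0.0018 F [ 0.4987 -0.819  -1.0717] gap 0.3358187907291176 t 21.75 tilt [ 0.0366  0.005  -0.9993]
```

View pics/w18.png

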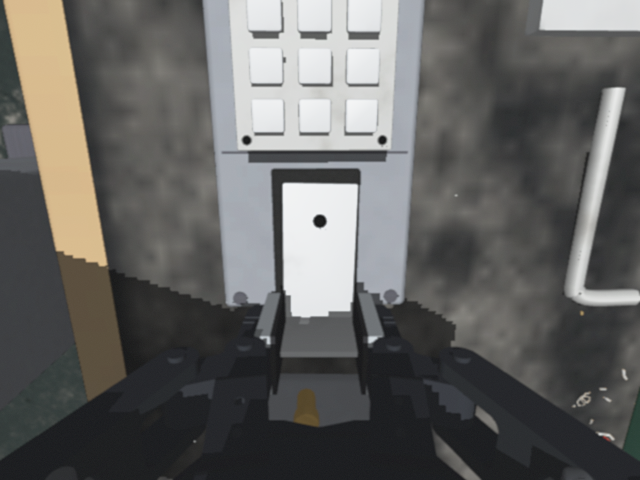

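Well aligned over the pad (foot at 281–357, pad at 272–360). Lower and release.

{"op": "step_arm", "data": {
  "commands": [
    [0.008, 0.0008, -0.001, 0],
    [0.014, 0.0008, -0.001, 0],
    [0.0175, 0.0008, -0.001, 0],
    [0.0178, 0.0008, -0.001, 0],
    [0.0178, 0.0008, -0.001, 0]
  ]
}}

```text
t: 22.22
tcp_pos: [0.4334, 0.0881, 0.0225]
tool_rot: [0.002, 0.694, 0.001, 0.72]
force: [0.7, 0.2, -1.2]
finger_gap: 0.329
```

```bash
python3 -c "
from h import *
goto((.4330,.088,.0222),.0)
"
```

```text
row [ 0.0003 -0.0001 -0.0004] turn -0.0016 dist 0.0005262678107641585 cur [0.4334 0.0881 0.0225] yaw -0.0016 F [ 0.6624  0.1725 -1.202 ] gap 0.32945001187028955 t 22.2167 tilt [ 0.0371  0.0049 -0.9993]
```

{"op": "step_arm", "data": {
  "commands": [
    [0, 0, 0, 0],
    [0, 0, 0, 0],
    [0, 0, 0, 0],
    [0, 0, 0, 0],
    [-0.02, 0, 0, 0],
    [-0.05, 0, 0, 0],
    [-0.09, 0, 0, 0],
    [-0.09, 0, 0, 0]
  ],
  "jaw": 0.06
}}

```text
t: 22.88
tcp_pos: [0.433, 0.0877, 0.1176]
tool_rot: [0.002, 0.69, 0.001, 0.724]
force: [0.8, 0.0, -0.2]
finger_gap: 0.705
```

{"op": "step_arm", "data": {
  "commands": [
    [-0.02, -0.02, 0, 0],
    [-0.06, -0.04, 0, 0],
    [-0.08, -0.04, 0, 0],
    [-0.08, -0.04, 0, 0],
    [-0.08, -0.04, 0, 0]
  ]
}}

```text
t: 23.3
tcp_pos: [0.4297, 0.0471, 0.1983]
tool_rot: [0.002, 0.689, 0.001, 0.725]
force: [0.5, -0.3, 0.1]
finger_gap: 0.704
```

```bash
python3 -c "
from h import *
import pickle
goto((.4330,.088,.0222),.0)
im,p=snap('wrist','w19');pickle.dump(p,open('p19.pkl','wb'))
snap('top','top2');im,_=snap('scene','scene2');cv2.imwrite('pics/scene2c.png',cv2.resize(im[150:340,160:520],None,fx=2.2,fy=2.2))
"
```

```text
row [ 0.1762  0.0402 -0.0058] turn -0.0017 dist 0.18079796109961 cur [0.4297 0.0471 0.1983] yaw -0.0017 F [ 0.4583 -0.2825  0.124 ] gap 0.7037413185514708 t 23.3 tilt [ 0.0513  0.0039 -0.9987]
```

View pics/w19.png

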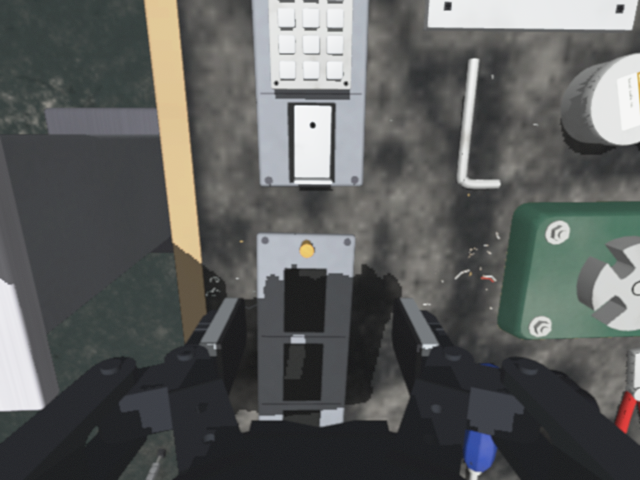

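View pics/scene2c.png

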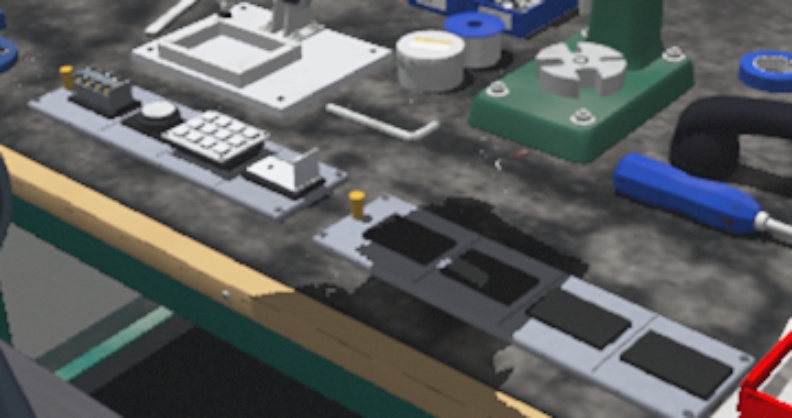

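```bash
python3 -c "
from h import *
import pickle
p=pickle.load(open('p19.pkl','rb'))
F=np.array([ray(p,u,.017) for u in((293.5,105.5),(332,105.5))]);T=np.array([ray(p,u,.046) for u in((294,182),(333,182))])
print(F,T,'bracket centre ~',F.mean(0)-[0,.03,0])
print(np.array([ray(p,u,.015) for u in((289,103),(336,103),(290,181),(335,181))]))
im=cv2.imread('pics/w19.png')[90:195,250:370];cv2.imwrite('pics/w19b.png',cv2.resize(im,None,fx=5,fy=5,interpolation=cv2.INTER_CUBIC))
"
```

```text
[[0.4179 0.1424 0.017 ]
 [0.4495 0.1424 0.017 ]] [[0.4175 0.084  0.046 ]
 [0.4482 0.0837 0.046 ]] bracket centre ~ [0.4337 0.1124 0.017 ]
[[0.4143 0.1445 0.015 ]
 [0.4529 0.1445 0.015 ]
 [0.4135 0.081  0.015 ]
 [0.4527 0.0806 0.015 ]]
```

View pics/w19b.png

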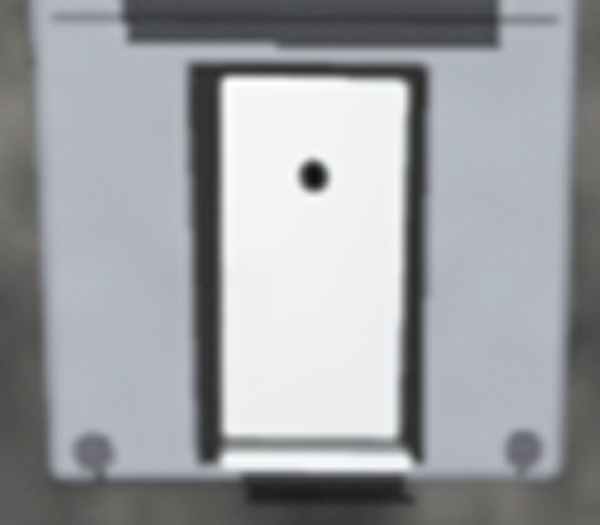

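The bracket lies flat and centred in its bay, and the other three parts also sit on their pads. The gripper is clear, so I'm handing the job in.

```bash
python3 -c "
from station import manip
print(manip.sign_off())"
```

```text
the job is handed in; nothing more can be done
None
```

All four parts are in the assembly rack in reverse order. Counting from the post, bays 1 to 4 hold the terminal block, capsule, keypad and bracket. I handed the job in at about 23 s, with the gripper open and well clear.

- **Position:** The wrist views taken after each release put every part within about 2 mm of its bay centre, against the 12 mm allowed. In the last wrist and scene pictures the parts look upright and flat on their pads. I judged heights and tilts only from the pictures; I didn't measure them separately.
- **Bracket regrip:** The first grip caught the bracket's tab near the edge of the finger pads. I opened, shifted 5 mm and gripped again before lifting.
- **Tool tilt:** The tool's tilt crept up from near zero to about 0.05 rad over the run, mostly in the calls that opened the jaws and lifted away. I didn't correct it, and no effect on the parts was visible.
- **Where measurements disagreed:** Estimates of where bay 4 lies along the row differed by about 3 mm between views, so I placed the bracket between them.
- **Forces:** Readings at the end of each move stayed under about 10 N.

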